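Hold a filter cube against a detector port's sprung light seal

ROBOT

A 7-joint arm with a two-finger parallel gripper is mounted at the origin on a cart in front of the work surface, level with it; the furniture and walls round the work are solid. World frame = base frame: x ahead of the robot, y to its left, z up, the work surface at z = 0. Lengths are in mm, angles in rad, forces in N, time in s.
With the tool pointing down it reaches from about 400 to 875 mm from the base axis. Payload 4.4 kg.
Tool frame: the origin (TCP) lies midway between the tips of the shut fingers; the grasp point (between the pads) lies 19 mm behind it; z points along the fingers, y is the direction in which the jaws open and shut (so a half turn about z gives the same grasp; the last joint's range is limited). The gripper opens to 85 mm and grips with 20 to 120 N. Pads are 22 mm wide; open, the fingers measure 114 mm over their backs; the gripper's body (76 mm by 85 mm) begins 54 mm behind the grasp point. The pads swing forward as they close: fully open they stand 13 mm farther back than shut.
Start: joints at [-1.186, 0.628, 0.038, 1.517, -0.027, 0.996, -0.02], TCP at [283.174, 585.09, 201.313] pointing down, gripper open.
Joint ranges: [-3.06, 3.06], [-0.37, 2.12], [-1.25, 1.32], [0.18, 2.47], [-1.1, 4.24], [0.23, 1.98], [-2.94, 2.94]. Speed limits (rad/s): [2.57, 2.57, 3.14, 3.14, 3.14, 3.14, 3.14].

INTERFACE

Orientations are given as [roll, pitch, yaw] about the fixed x, y, z axes, in that order (R = Rz(yaw) Ry(pitch) Rx(roll)).
In Python, from cell import ctrl, vision gives the robot as it stands.
- The arm moves only by the tool play_rows, never from a script. Its arguments are lists of equal length, an entry for each row: "slide": the shift along the tool's x, y, z in mm, a list of three; "turn": the turn about the tool's z in rad; "fingers": the opening, from 0 (shut) to 1 (fully open). A call has 1 to 5 rows; each row is the pose to reach, as a shift and turn from the pose measured when the call began, along the tool's axes at that moment; what a row does not reach only later rows make up. A row lasts 1/8 s, in which the tool goes at most 62.5 mm and 10.7 degrees, less where a joint would pass 70% of its speed; a pose out of reach is approached as far as the arm can. A call with a gripper value outside its range is refused whole. The fingers move at their own pace and stop on an object; the grip force is fixed at half the most. Time passes only in rows, so rows that repeat a pose let the fingers close. It gives the time, the measured TCP pose, the force and the opening at its end, in the units of the state.
- ctrl.read_state(): the state, without advancing time (a new reading comes with each control period).
- vision.get_image(name): name is "scene" or "top" or "wrist"; returns (picture, depth): 480x640x3 uint8, blue, green, red; 480x640 float32, mm along the optical axis (not along the pixel's ray), 0 where there is no reading.
- vision.camera_params(name): a dict with "fx", "fy", "cx", "cy" (pixels), "dist_coeffs" ([k1, k2, p1, p2, k3] as OpenCV has them; the pictures are not rectified), "position" and "rotation" of the camera in the world. Camera axes: x right, y up, looking along -z (the intrinsics and any distortion apply to the point x, -y, -z); pixel columns grow to the right and rows downward; lengths in mm; the calibration is good to about 2 mm. A picture is of the moment at which its call begins: read the wrist's pose just before it. camera_params takes no time and is no camera call; for the wrist camera it gives the pose at the moment of the call.
- ctrl.finish_job(): hands the job in, once; it reports no verdict.
The state is a dict: "clock": time; "qpos": joint angles; "qd": joint speeds; "tau": joint torques, N m; "eef_pos": TCP position; "tool_rot": TCP orientation; "force": force on the tool from outside, world axes, zero at the start; "torque": the same for the moment, N m; "width": finger opening in mm.
Only numpy, scipy, OpenCV 4.12 (cv2) and the standard library are available. Lean on these libraries where they do the work, as an engineer would, in place of code of your own. Each camera call takes 0.05 s, during which the arm holds its last target.

TASK

Be my third hand while I clamp the black filter cube at the detector port: swing the port's clamp lever wide open by its black knob, then stand the cube upright between the low guide rails, round window towards the port, and push it against the sprung seal plate until the red tip of the index strip lies well inside the green zone, without bottoming the spring. Finish while still holding the cube there with a steady push, lever left open and untouched, so that I can swing it shut behind the cube and tighten its screw; leave the other things where they are.

Things in the scene. Friction and masses are not known exactly. Their poses are not given: they have to be found in the camera images.
- cube_center (a point): centre of the filter cube, half-way up: a black block with flat sides standing upright, loose, about 0.07 kg. It is 40 mm long along its own x, 36 mm wide along its own y (grasp it across these two flat sides) and 40 mm high (z up). The one round dark window in a side is on its own -x face, which starts turned away from the robot and to its right (0.1 to 0.7 rad clockwise of straight ahead); a green glass is in the top
- cube_window (a point): centre of the filter cube's window face (its own -x face), 20 mm from the cube's centre along the cube's -x and 20 mm above its underside; this is the face that goes against the seal plate
- detector_port: detector port, fixed: black base plate 190 x 104 x 12 mm (x -76 to 114 mm, y -52 to 52), carrying guide rails, sprung seal plate, spring housing (x 22 to 64 mm, 60 mm wide, 36 mm above the plate) and metal detector barrel, in a row along x. x: direction in which the cube is pushed; y across the guide; z up. Origin: bench level, centre line, below the seal plate's front face at rest
- guide_place (a point): point fixed to the port, axes as the port's: where the cube's centre is when the cube stands on the base plate (top 12 mm above the bench) in the middle of the guide and just touches the seal plate at rest. Guide rails: 41 mm apart inside, 5 mm high above the plate, from 16 mm behind this point (then a flared mouth, 12 mm more) to 34 mm ahead of it
- seal_plate (a joint): travel of the sprung seal plate in m: 0 at rest, grows along the port's +x, bottoms out at 0.012; springs back when let go. It takes 3 N to start it and 1 N more per mm (9 N at 6 mm). The red tip of the index strip on the housing's top lies in the green zone from 0.003 to 0.009, on the red patch beyond
- seal_face (a point): centre of the seal plate's front face (36 mm wide, 34 mm high, centre 20 mm above the base plate), which looks along the port's -x; it moves with the seal plate
- clamp_lever (a joint): angle of the steel clamp lever in rad: 0 shut, across the guide behind the cube's place, where its thumbscrew foot bars the way; fully open 1.75. It swings level about an upright pivot, anticlockwise seen from above: the knob goes first along the port's -x, then turns to its -y. Stays where it is left; about 0.7 N at the knob moves it
- lever_knob (a point): grasp height on the lever's upright black knob: a round knob of 17.6 mm diameter, 90 mm from the pivot; this point lies on its axis 56 mm above the bench, 13 mm below the knob's top and 26 mm above the top of the steel lever arm (14 mm wide)
- lever_pivot (a point): pivot axis of the clamp lever, at x = -58 mm, y = -44 mm in the port's frame, at the arm's mid height (27 mm above the bench)
- probe_box: flat black box with a clear lid, 58 x 54 x 14 mm, loose; origin under its centre
- objective_a: white conical microscope objective with a blue ring, 26 mm across, 48 mm tall, loose; origin under its centre
- objective_b: white conical microscope objective with a yellow ring, 26 mm across, 48 mm tall, loose; origin under its centre
- oil_dropper: small brown bottle with a black cap, 28 mm across, 62 mm tall, loose; origin under its centre
- red_driver: red hex screwdriver lying flat, 136 mm long, 12 mm thick, loose; origin under its centre
- sample_tin: round silvery tin, 50 mm across, 13 mm high, loose; origin under its centre
There are look-alikes about, which are no part of the job. Of the things that look like the part that bears cube_center, the larger one is meant.

How it is judged (in metres and radians):
On the way, in this order (a step that is already met when the one before it is completed fails the run):
1. the clamp lever is swung wide open (beyond 1.3 rad) before the cube is brought into the guide (value of joint clamp_lever above 1.3 rad and not (y of cube_center in the frame of detector_port between -0.004 and 0.004 m and z of cube_center in the frame of detector_port between 0.028 and 0.036 m and angle between the x axis of cube_center and the x axis of detector_port, either way round below 0.14 rad and angle between cube_center's own z axis and vertical below 0.12 rad and x of cube_window in the frame of detector_port above -0.012 m)), for 0.2 s.
2. the cube stands upright between the guide rails, its window towards the seal plate and near it or on it (value of joint clamp_lever above 1.3 rad and y of cube_center in the frame of detector_port between -0.004 and 0.004 m and z of cube_center in the frame of detector_port between 0.028 and 0.036 m and angle between the x axis of cube_center and the x axis of detector_port, either way round below 0.14 rad and angle between cube_center's own z axis and vertical below 0.12 rad and x of cube_window in the frame of detector_port above -0.012 m), for 0.1 s.
At the end, for the whole second after the job is handed in: Fingers on the cube (over 2 N); cube at rest, upright on the plate between the rails (4 mm, 0.14 rad), window to the seal, pressing the seal plate in by 3 to 9 mm with 4.5 to 14 N; lever open beyond 1.3 rad and untouched (all of step 2 and value of joint seal_plate between 0.003 and 0.009 m and contact force between filter_cube and seal_plate between 4.5 and 14 N and contact force between the fingers and filter_cube above 2 N and linear speed of filter_cube below 0.01 m/s and contact force between clamp_lever and anything else below 0.1 N); the arm keeps its last pose, push and grip.
It fails at once if the sprung seal plate is bottomed out (beyond 11.3 mm) (value of joint seal_plate above 0.0113 m).
It fails at once if the filter cube is tipped over (angle between cube_center's own z axis and vertical above 0.7 rad).
It fails at once if another thing on the bench is moved more than 20 mm (distance of any of probe_box, objective_a, objective_b, oil_dropper, red_driver, sample_tin from where it was at the start of the episode above 0.02 m).
It also fails if it takes over 67 s, if anything falls off the work surface, if the arm or the gripper's body presses on something with over 40 N, if the wrist force passes 120 N, or if a joint passes its speed limit or range.

## Working session

There is one attempt and no reset: what is moved stays moved. The work goes in short steps, Python scripts to look and compute and a tool call to move; the robot and the scene stay as the last step left them, time stands still between calls to the robot, and variables do not carry over. Pictures are saved under pics/ and viewed, and the job is handed in when it is done.

Besides the shell and the picture viewer there is one more tool, called as name([rows], argument=value, ...), one row to a line, values as JSON. play_rows: Moves the arm, as the interface text tells. Its arguments: {"type":"object","properties":{"slide":{"type":"array"},"turn":{"type":"array"},"fingers":{"type":"array"}},"required":["slide","turn","fingers"]}

```bash
mkdir -p pics; ls; cat > h.py <<'E'
import numpy as np,cv2
from cell import ctrl,vision
def P(n): return vision.camera_params(n)
def rays(p,uv):
    K=np.array([[p['fx'],0,p['cx']],[0,p['fy'],p['cy']],[0,0,1.]])
    u=cv2.undistortPoints(np.array(uv,float).reshape(-1,1,2),K,np.array(p['dist_coeffs'],float)).reshape(-1,2)
    d=np.c_[u[:,0],-u[:,1],-np.ones(len(u))]
    return np.array(p['position'],float),d@np.array(p['rotation'],float).T
def onplane(p,uv,z):
    o,d=rays(p,uv); return o+d*((z-o[2])/d[:,2])[:,None]
def withdepth(p,uv,dep):
    o,d=rays(p,uv); return o+d*np.array([dep[int(v),int(u)] for u,v in uv])[:,None]
def proj(p,X):
    R=np.array(p['rotation'],float); c=(np.array(X,float).reshape(-1,3)-np.array(p['position']))@R
    c=c*[1,-1,-1]
    K=np.array([[p['fx'],0,p['cx']],[0,p['fy'],p['cy']],[0,0,1.]])
    return cv2.projectPoints(c.reshape(-1,1,3),np.zeros(3),np.zeros(3),K,np.array(p['dist_coeffs'],float))[0].reshape(-1,2)
E
python3 - <<'E'
from h import *
s=ctrl.read_state();print({k:np.round(v,3) for k,v in s.items()})
for n in['scene','top','wrist']:
    p=P(n);im,d=vision.get_image(n);cv2.imwrite(f'pics/{n}0.png',im);np.save(f'{n}0.npy',d);print(n,p)
E
```

```text
pics
{'clock': np.float64(0.0), 'qpos': array([-1.186,  0.629,  0.038,  1.518, -0.027,  0.996, -0.02 ]), 'qd': array([0.   , 0.002, 0.001, 0.   , 0.001, 0.   , 0.001]), 'tau': array([-1.0000e-03, -5.6342e+01,  1.2260e+00, -1.9345e+01,  1.1000e-02,
        1.1000e-02, -0.0000e+00]), 'eef_pos': array([282.87 , 584.469, 200.397]), 'tool_rot': array([-3.14 , -0.   ,  2.691]), 'force': array([-0.636,  0.231,  0.001]), 'torque': array([ 0.008, -0.031,  0.006]), 'width': np.float64(85.57)}
scene {'fx': 436.86293886560924, 'fy': 436.86293886560924, 'cx': 317.03207643864323, 'cy': 239.48230889461348, 'dist_coeffs': array([-0.09111217,  0.        ,  0.        ,  0.        ,  0.        ]), 'position': array([ -43.255212  , -433.09599268,  557.25502867]), 'rotation': array([ 1.04190597, -0.02402905, -0.87965024])}
top {'fx': 586.0613628932206, 'fy': 586.0613628932206, 'cx': 316.6742318282879, 'cy': 240.29944584823477, 'dist_coeffs': array([-0.18977815,  0.        ,  0.        ,  0.        ,  0.        ]), 'position': array([ 422.89598579,   96.40205652, 1369.13743647]), 'rotation': array([ 0.13255537, -0.01504262, -1.58746934])}
wrist {'fx': 360.44287917647426, 'fy': 360.44287917647426, 'cx': 322.5943784854646, 'cy': 237.98442418784396, 'dist_coeffs': array([-0.05611846,  0.        ,  0.        ,  0.        ,  0.        ]), 'position': array([208.70390942, 620.19608189, 373.75186772]), 'rotation': array([-0.32413299,  0.00318559,  1.11938456])}
```

```bash
python3 - <<'E'
s=open('h.py').read()
s=s.replace("def P(n): return vision.camera_params(n)","""from scipy.spatial.transform import Rotation as Ro
def P(n):
    p=dict(vision.camera_params(n)); p['rotation']=Ro.from_euler('xyz',p['rotation']).as_matrix(); return p""")
open('h.py','w').write(s)
E
```

```text
(no output)
```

View pics/scene0.png

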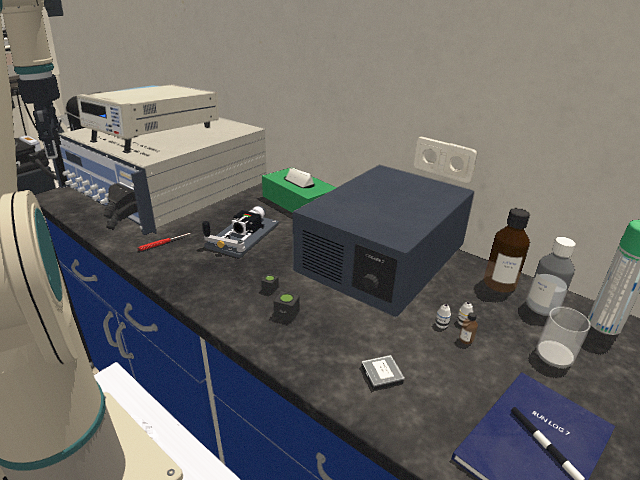

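View pics/top0.png

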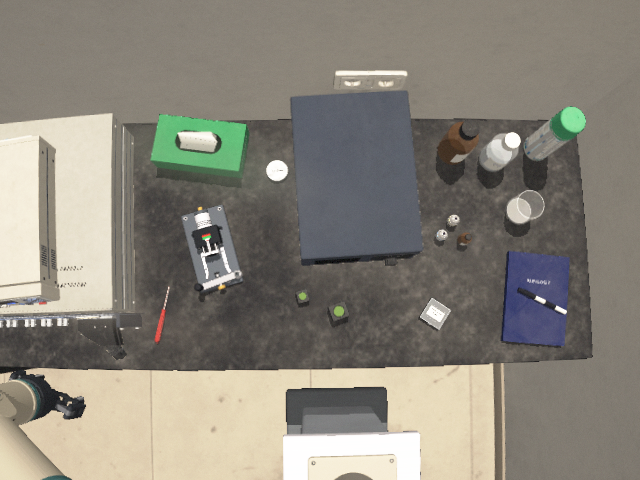

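View pics/wrist0.png

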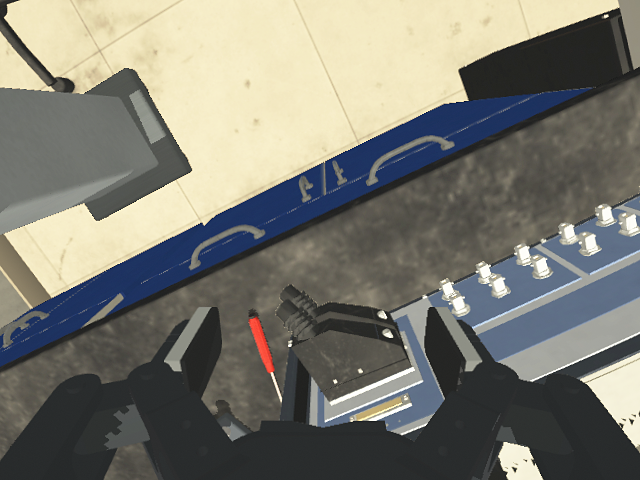

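The scene view shows the detector port at (240,230). Two black blocks with green tops stand at (269,284), the smaller, and (287,305), the larger. The top view has the port at (210,250), its black knob at about (201,290), and the blocks at (302,297) and (338,313). The brown and white bottles and the objectives sit at the right. The larger block at top (338,313) is the candidate, so I'll check it in crops.

```bash
python3 - <<'E'
import cv2,numpy as np
t=cv2.imread('pics/top0.png');s=cv2.imread('pics/scene0.png')
a=cv2.resize(t[190:310,150:270],(600,600),interpolation=cv2.INTER_CUBIC);cv2.imwrite('pics/c1.png',a)
a=cv2.resize(t[280:340,285:365],(800,600),interpolation=cv2.INTER_CUBIC);cv2.imwrite('pics/c2.png',a)
a=cv2.resize(s[190:340,180:320],(560,600),interpolation=cv2.INTER_CUBIC);cv2.imwrite('pics/c3.png',a)
E
python3 - <<'E'
import sys;sys.path.insert(0,'.')
import os;os.chdir('.')
from h import *
p=P('top')
for uv,z in [((201,290),69),((221,285),33),((302,297),30),((338,313),40),((186,216),12),((215,207),12),((240,278),12)]:
    print(uv,onplane(p,[uv],z).round(1))
d=np.load('top0.npy');print(withdepth(p,[(338,313),(338,330),(302,297),(201,290)],d).round(1))
E
```

```text
(201, 290) [[488.1 333.3  69. ]]
(221, 285) [[500.9 293.7  33. ]]
(302, 297) [[471.2 108.9  30. ]]
(338, 313) [[433.4  28.   40. ]]
(186, 216) [[666.  381.1  12. ]]
(215, 207) [[686.4 311.9  12. ]]
(240, 278) [[517.8 252.4  12. ]]
[[433.4  27.9  36.7]
 [394.3  26.9   2. ]
 [471.3 108.9  27.8]
 [489.6 338.7  39.6]]
```

View pics/c1.png

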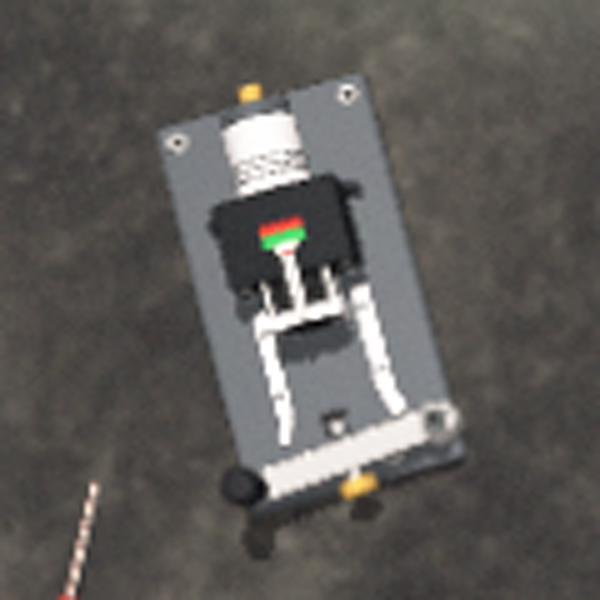

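View pics/c2.png

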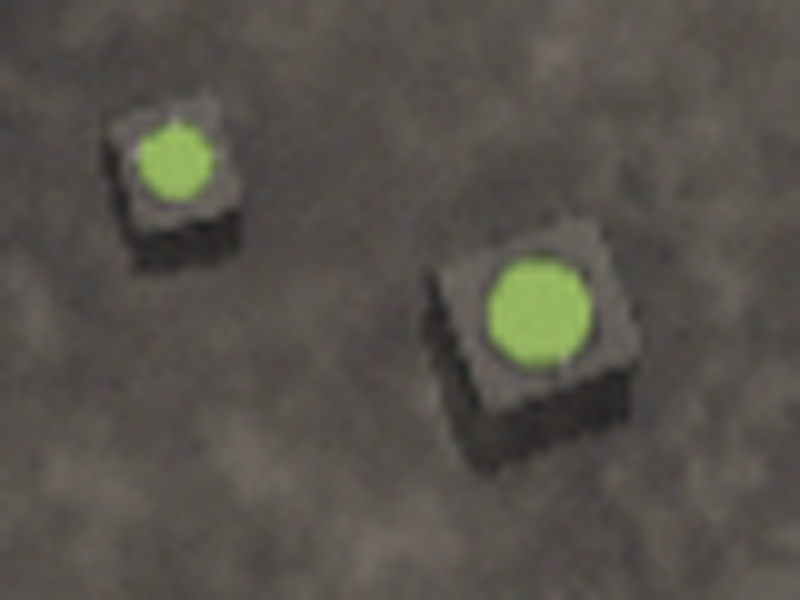

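View pics/c3.png

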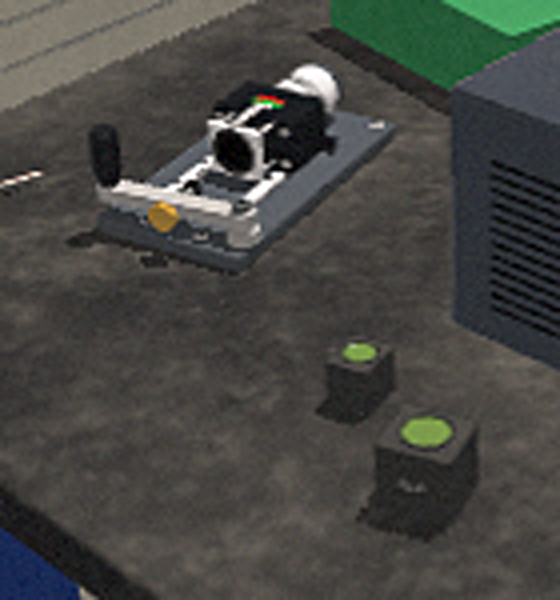

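```bash
python3 - <<'E'
import cv2,numpy as np
s=cv2.imread('pics/scene0.png');t=cv2.imread('pics/top0.png')
f=lambda a:np.clip((a.astype(float)/90)**.6*255,0,255).astype('uint8')
a=cv2.resize(f(s[265:330,250:310]),(560,600),interpolation=cv2.INTER_CUBIC);cv2.imwrite('pics/c4.png',a)
E

```

```text
(no output)
```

View pics/c4.png

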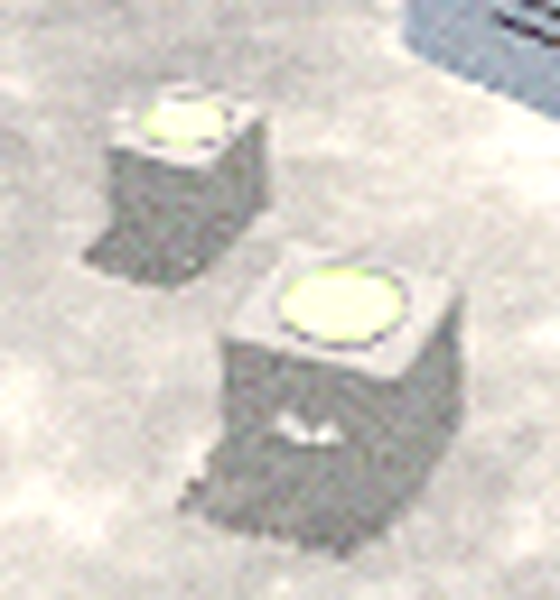

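The crops confirm it: the larger black block with the green glass is at top-view (338,313), about (433,28) mm. Neither side face visible from the scene camera (near or right) shows a round window. The near one only carries a white mark. That leaves the far or left face, which I'll check with the wrist camera. Next I'll fit the port pose.

```bash
cat >> h.py <<'E'
def rel(target,yaw,s=None):
    """slide (tool axes mm) and turn to reach world target TCP, yaw"""
    s=s or ctrl.read_state(); R=Ro.from_euler('xyz',s['tool_rot']).as_matrix()
    d=R.T@(np.array(target,float)-s['eef_pos']); t=-(yaw-s['tool_rot'][2]); t=(t+np.pi)%(2*np.pi)-np.pi
    return d.round(1),round(t,3)
E
python3 - <<'E'
from h import *
p=P('top');d=np.load('top0.npy');im=cv2.imread('pics/top0.png')
# base plate: mask on colour (bluish grey) 
hsv=cv2.cvtColor(im,cv2.COLOR_BGR2HSV)
print(hsv[230,190],im[230,190],im[240,230],im[260,180])
o=[(182+0,216),(222.4,205.2),(243.4,281)]
X=onplane(p,o,12);print(X.round(1),np.linalg.norm(X[1]-X[0]),np.linalg.norm(X[2]-X[1]))
# height map near path
H,W=d.shape
uv=[(u,v) for v in range(150,400,4) for u in range(0,260,4)]
Q=withdepth(p,uv,d); 
for x in range(200,620,40):
  print(x,[(y,int(Q[(abs(Q[:,0]-x)<20)&(abs(Q[:,1]-y)<20)&(Q[:,2]<700)][:,2].max(initial=-999))) for y in range(250,700,50)])
# cube edges
m=(np.abs(d)>0)
E
```

```text
[115  11 134] [134 129 128] [139 134 131] [57 58 60]
[[666.2 390.7  12. ]
 [690.4 294.3  12. ]
 [510.8 244.5  12. ]] 99.35063936849059 186.44338593282998
200 [(250, -999), (300, -815), (350, -816), (400, -806), (450, -800), (500, -812), (550, -808), (600, -815), (650, -810)]
240 [(250, -999), (300, -811), (350, -811), (400, -812), (450, -817), (500, -813), (550, -811), (600, -823), (650, -813)]
280 [(250, -999), (300, -999), (350, -999), (400, -138), (450, -999), (500, -999), (550, 492), (600, -999), (650, -999)]
320 [(250, 5), (300, 4), (350, 4), (400, 2), (450, 5), (500, 94), (550, 574), (600, 463), (650, 346)]
360 [(250, 8), (300, 5), (350, 4), (400, 6), (450, 8), (500, 105), (550, 117), (600, 4), (650, 2)]
400 [(250, 5), (300, 3), (350, 5), (400, 3), (450, 12), (500, 180), (550, 123), (600, 121), (650, 73)]
440 [(250, 5), (300, 4), (350, 3), (400, 6), (450, 11), (500, 183), (550, 187), (600, 184), (650, 272)]
480 [(250, 8), (300, 36), (350, 69), (400, 4), (450, 4), (500, 184), (550, 185), (600, 313), (650, 312)]
520 [(250, 37), (300, 33), (350, 17), (400, 4), (450, 4), (500, 186), (550, 184), (600, 307), (650, 305)]
560 [(250, 15), (300, 44), (350, 47), (400, 4), (450, 6), (500, 182), (550, 186), (600, 302), (650, 303)]
600 [(250, 7), (300, 49), (350, 52), (400, 6), (450, 5), (500, 186), (550, 186), (600, 297), (650, 301)]
```

```bash
cat > port.py <<'E'
from h import *
def fitport(p,im,box,name):
    x0,y0,x1,y1=box
    b=im.astype(int); m=((b[...,0]-b[...,2]>=2)&(b[...,0]>95)&(b[...,0]<175)).astype('uint8')
    mm=np.zeros_like(m);mm[y0:y1,x0:x1]=m[y0:y1,x0:x1]
    mm=cv2.morphologyEx(mm,cv2.MORPH_CLOSE,np.ones((3,3)))
    cs,_=cv2.findContours(mm,cv2.RETR_EXTERNAL,cv2.CHAIN_APPROX_NONE)
    c=max(cs,key=cv2.contourArea);h=cv2.convexHull(c)
    v=im.copy();cv2.drawContours(v,[h],-1,(0,0,255),1)
    X=onplane(p,c.reshape(-1,2),12)
    r=cv2.minAreaRect(X[:,:2].astype('float32'));print(name,r)
    v=v[y0:y1,x0:x1];k=600/max(v.shape[:2]);cv2.imwrite(name,cv2.resize(v,None,fx=k,fy=k,interpolation=cv2.INTER_CUBIC))
    return X,r
E
python3 - <<'E'
from port import *
p=P('top');im=cv2.imread('pics/top0.png')
X,r=fitport(p,im,(165,190,260,300),'pics/m1.png');print(cv2.boxPoints(r))
E
```

```text
pics/m1.png ((598.4397583007812, 322.47552490234375), (169.67510986328125, 102.97649383544922), 14.99203109741211)
[[503.17072 350.26505]
 [529.80914 250.79366]
 [693.7088  294.686  ]
 [667.0704  394.1574 ]]
```

View pics/m1.png

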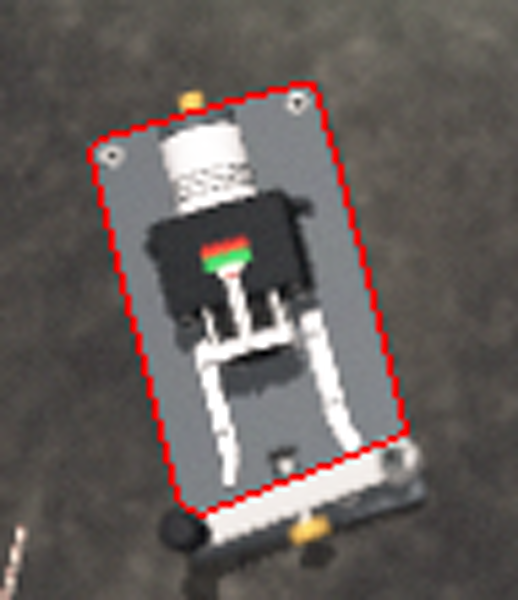

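```bash
python3 - <<'E'
from h import *
print(rel((290,450,230),2.69),rel((320,380,230),2.4),rel((480,290,210),1.85))
E
```

```text
(array([ -65. , -118.1,  -29.2]), np.float64(0.001)) (array([-122.5, -168. ,  -29.2]), np.float64(0.291)) (array([-305.7, -179.3,   -9.1]), np.float64(0.841))
```

play_rows([
  [-30, -50, -30],
  [-65, -110, -30],
  [-110, -150, -30],
  [-150, -168, -30],
  [-200, -172, -30],
], turn=[0, 0.15, 0.3, 0.45, 0.6], fingers=[1, 1, 1, 1, 1])

```text
clock: 0.78
eef_pos: [387.9, 340.7, 231.2]
tool_rot: [-3.14, 0.0, 2.086]
force: [-0.4, 0.8, -0.8]
width: 85.4
```

```bash
python3 - <<'E'
from h import *
s=ctrl.read_state();print(s['clock'],s['eef_pos'],s['tool_rot'],s['qpos'].round(2))
print(rel((480,290,210),1.83))
E
```

```text
0.775 [387.92377428 340.73441486 231.19216135] [-3.13960725e+00  4.03513529e-04  2.08600896e+00] [-0.93  0.41  0.22  1.85 -0.11  0.9  -0.14]
(array([-89.5,  55.2,  21.1]), np.float64(0.256))
```

play_rows([
  [-45, 28, 10],
  [-89, 55, 20],
  [-89, 55, 20],
  [-89, 55, 20],
], turn=[0.13, 0.256, 0.256, 0.256], fingers=[1, 1, 1, 1])

```text
clock: 1.27
eef_pos: [478.7, 290.7, 210.7]
tool_rot: [-3.138, 0.001, 1.831]
force: [0.1, -0.3, 0.3]
width: 84.9
```

```bash
python3 - <<'E'
from h import *
s=ctrl.read_state();print(s['clock'],s['eef_pos'],s['tool_rot'],s['qpos'].round(2))
p=P('wrist');im,d=vision.get_image('wrist');cv2.imwrite('pics/w1.png',im);np.save('w1.npy',d);np.save('w1p.npy',p,allow_pickle=True)
E
```

```text
1.275 [478.73853849 290.6948818  210.71802659] [-3.13829403e+00  5.25688268e-04  1.83092906e+00] [-0.79  0.5   0.29  1.76 -0.18  0.9  -0.16]
```

View pics/w1.png

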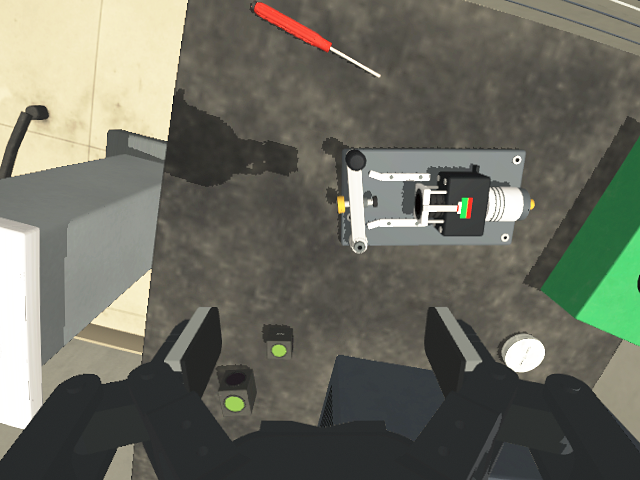

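```bash
python3 - <<'E'
import cv2,numpy as np
s=cv2.imread('pics/w1.png')
f=lambda a:np.clip((a.astype(float)/120)**.6*255,0,255).astype('uint8')
cv2.imwrite('pics/c5.png',cv2.resize(f(s[310:430,200:310]),(550,600),interpolation=cv2.INTER_CUBIC))
cv2.imwrite('pics/c6.png',cv2.resize(s[130:270,320:550],(800,487),interpolation=cv2.INTER_CUBIC))
E

```

```text
(no output)
```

View pics/c5.png

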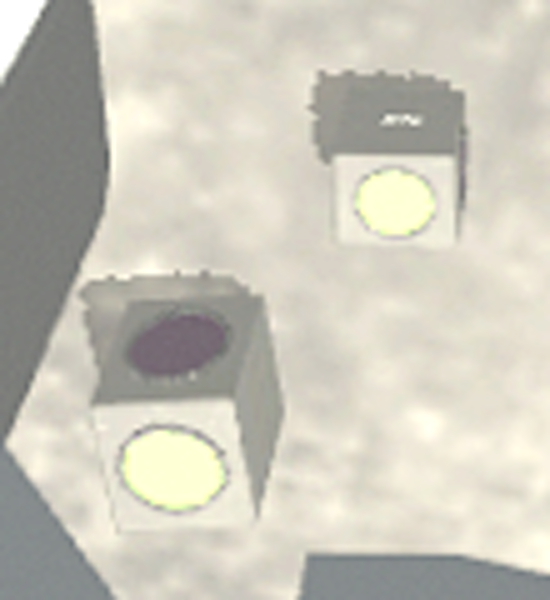

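View pics/c6.png

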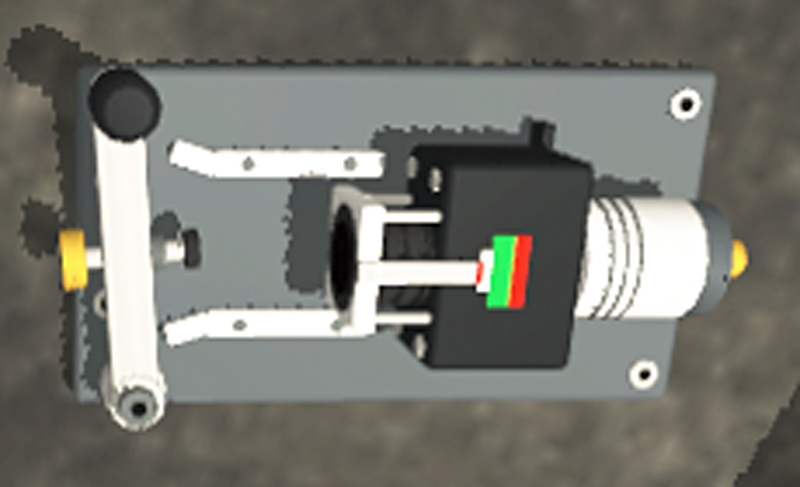

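The wrist view shows the larger cube at (235,390). Its dark round window at (236,378) is on the face turned to the robot's left (+y). That contradicts the text ("away, to its right"), so I'll check the other faces before grasping. The smaller look-alike is at (279,345). The port is clear to see, with the knob at (356,159) and the pivot at (360,246).

```bash
python3 - <<'E'
from port import *
p=np.load('w1p.npy',allow_pickle=True).item();im=cv2.imread('pics/w1.png');d=np.load('w1.npy')
X,r=fitport(p,im,(320,130,550,270),'pics/m2.png');print(cv2.boxPoints(r))
print('knob',onplane(p,[(356.2,159.3)],69),withdepth(p,[(356.2,159.3)],d))
print('pivot',onplane(p,[(360,246.4)],36),withdepth(p,[(360,246.4)],d))
# model check from top fit
for nm,o,y in [('top',(570.3,314.9),.262)]:
    R=np.array([[np.cos(y),-np.sin(y)],[np.sin(y),np.cos(y)]])
    print('pivot/knob model',o+R@[-58,-44],o+R@[-58,46])
E
```

```text
pics/m2.png ((596.564453125, 321.796630859375), (170.46383666992188, 102.16476440429688), 15.407869338989258)
[[500.82385 348.39792]
 [527.9679  249.90506]
 [692.30505 295.19534]
 [665.161   393.6882 ]]
knob [[493.26433263 343.28047108  69.        ]] [[493.27361057 343.273623    68.9183718 ]]
pivot [[525.85557319 256.99384592  36.        ]] [[525.03525436 258.34579775  40.17357113]]
pivot/knob model [525.67587862 257.37880573] [502.36472514 344.30745534]
```

View pics/m2.png

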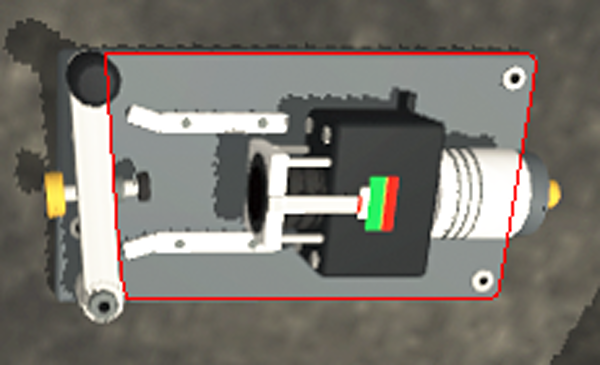

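```bash
python3 - <<'E'
from h import *
print(rel((493.3,343.3,110),1.9),rel((493.3,343.3,38),1.9))
E
```

```text
(array([ 46.3,  28.2, 100.8]), np.float64(-0.068)) (array([ 46.3,  28.4, 172.8]), np.float64(-0.068))
```

play_rows([
  [30, 20, 30],
  [46, 28, 75],
  [46, 28, 110],
  [46, 28, 110],
], turn=[-0.07, -0.07, -0.07, -0.07], fingers=[0.6, 0.6, 0.6, 0.6])

```text
clock: 1.82
eef_pos: [489.8, 343.1, 98.7]
tool_rot: [-3.133, 0.001, 1.905]
force: [-0.2, -0.3, 0.8]
width: 51.5
```

```bash
python3 - <<'E'
from h import *
s=ctrl.read_state();print(s['clock'],s['eef_pos'],s['tool_rot'],s['width'])
p=P('wrist');im,d=vision.get_image('wrist');cv2.imwrite('pics/w2.png',im)
print(proj(p,[[493.3,343.3,69],[493.3,343.3,56],s['eef_pos']]))
print(rel((493.3,343.3,38),1.9))
E
```

```text
1.825 [489.76491316 343.14796372  98.66548378] [-3.13250164e+00  7.49867099e-04  1.90522389e+00] 51.45870405482237
[[330.19574319 260.55597168]
 [329.98392203 252.86830546]
 [324.37771465 280.03044645]]
(array([-0.8,  1.8, 62.6]), np.float64(0.004))
```

View pics/w2.png

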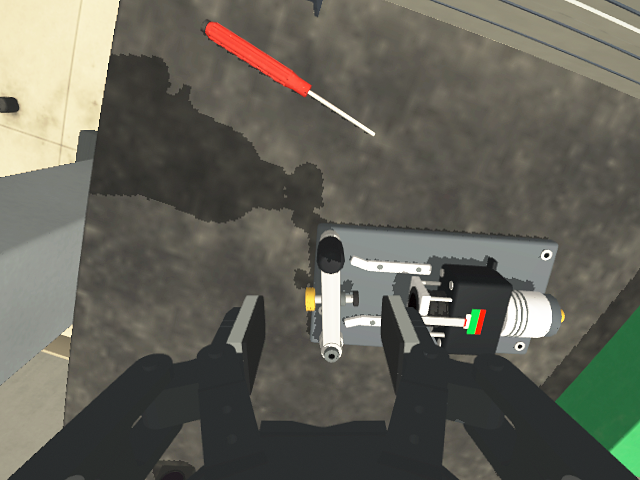

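play_rows([
  [0, 2, 35],
  [0, 2, 60],
  [0, 2, 61],
  [0, 2, 61],
  [0, 2, 61],
], turn=[0, 0, 0, 0, 0], fingers=[0.6, 0.5, 0.2, 0, 0])

```text
clock: 2.5
eef_pos: [494.4, 344.9, 41.5]
tool_rot: [-3.14, -0.001, 1.904]
force: [1.0, -0.6, -0.3]
width: -0.2
```

play_rows([
  [0, 0, 0],
  [0, 0, 0],
], turn=[0, 0], fingers=[0, 0])

```text
clock: 2.75
eef_pos: [494.8, 345.2, 42.2]
tool_rot: [-3.141, -0.001, 1.904]
force: [-0.2, -0.6, -0.1]
width: 0.0
```

```bash
python3 - <<'E'
from h import *
s=ctrl.read_state();print(s['clock'],s['eef_pos'],s['tool_rot'],s['width'],s['force'])
c=np.array([525.3,257.5]);k=s['eef_pos'][:2];print(np.linalg.norm(k-c))
a0=np.arctan2(*(k-c)[::-1]);th0=a0-np.pi/2-.264;print('theta',th0)
R=Ro.from_euler('xyz',s['tool_rot']).as_matrix()
r=np.linalg.norm(k-c)
for i in range(1,20):
    a=a0+i*.09
    t=np.array([c[0]+r*np.cos(a),c[1]+r*np.sin(a),s['eef_pos'][2]])
    print(i,(R.T@(t-s['eef_pos'])).round(1),round(-i*.09,2), 'th',round(th0+i*.09,2),t.round(0))
E
```

```text
2.75 [494.81452656 345.22901584  42.20077618] [-3.14077656e+00 -1.40278677e-03  1.90438292e+00] 0.01635380225957919 [-0.15355444 -0.56181193 -0.13162704]
92.87488524962102
theta 0.0704422571330825
1 [-0.4 -8.3  0. ] -0.09 th 0.16 [487. 342.  42.]
2 [ -1.5 -16.6   0. ] -0.18 th 0.25 [480. 338.  42.]
3 [ -3.4 -24.8   0. ] -0.27 th 0.34 [473. 334.  42.]
4 [ -6.  -32.7   0. ] -0.36 th 0.43 [466. 329.  42.]
5 [ -9.3 -40.4   0. ] -0.45 th 0.52 [460. 323.  42.]
6 [-13.3 -47.7   0. ] -0.54 th 0.61 [454. 317.  42.]
7 [-17.9 -54.7   0. ] -0.63 th 0.7 [449. 310.  42.]
8 [-23.1 -61.2   0. ] -0.72 th 0.79 [445. 303.  42.]
9 [-28.9 -67.2   0. ] -0.81 th 0.88 [441. 296.  42.]
10 [-35.2 -72.7   0. ] -0.9 th 0.97 [438. 288.  42.]
11 [-42.  -77.6   0. ] -0.99 th 1.06 [435. 280.  42.]
12 [-49.2 -81.9  -0. ] -1.08 th 1.15 [434. 272.  42.]
13 [-56.7 -85.5  -0. ] -1.17 th 1.24 [433. 264.  42.]
14 [-64.5 -88.4  -0. ] -1.26 th 1.33 [432. 255.  42.]
15 [-72.6 -90.6  -0. ] -1.35 th 1.42 [433. 247.  42.]
16 [-80.8 -92.   -0. ] -1.44 th 1.51 [434. 239.  42.]
17 [-89.2 -92.7  -0. ] -1.53 th 1.6 [436. 231.  42.]
18 [-97.5 -92.7  -0.1] -1.62 th 1.69 [439. 223.  42.]
19 [-1.058e+02 -9.190e+01 -1.000e-01] -1.71 th 1.78 [443. 215.  42.]
```

The fingers shut fully, so they missed the knob. I'll look before doing anything else.

```bash
python3 - <<'E'
from h import *
s=ctrl.read_state()
im,d=vision.get_image('wrist');cv2.imwrite('pics/w3.png',im)
im,d=vision.get_image('scene');cv2.imwrite('pics/s3.png',cv2.resize(im[180:300,160:320],(800,600),interpolation=cv2.INTER_CUBIC))
E
```

```text
(no output)
```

View pics/w3.png

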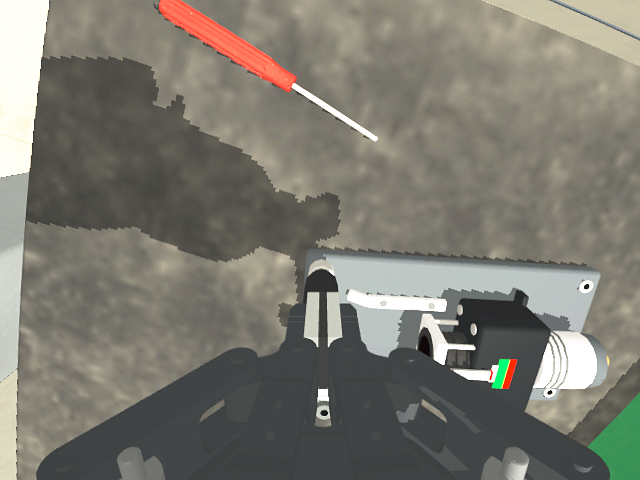

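View pics/s3.png

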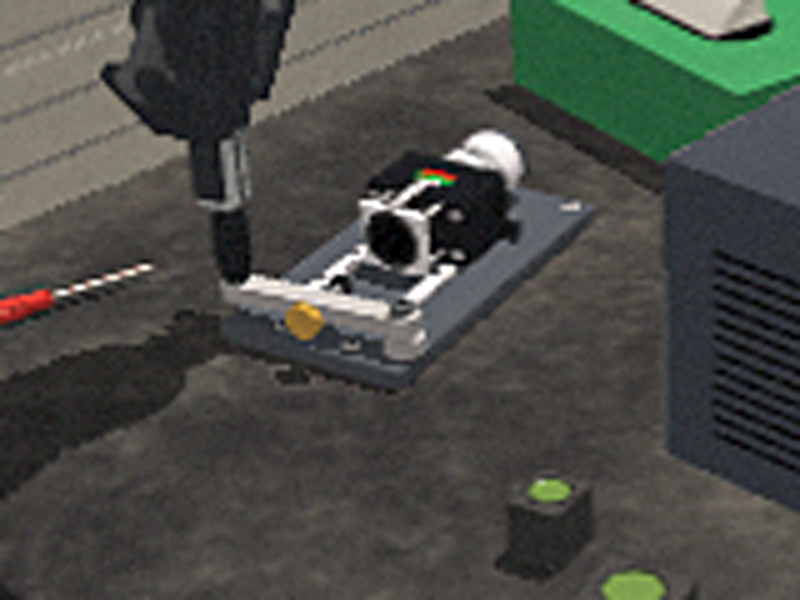

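```bash
python3 - <<'E'
from h import *
s=ctrl.read_state();p=P('wrist')
im,d=vision.get_image('wrist');np.save('w4.npy',d)
cv2.imwrite('pics/w4.png',cv2.resize(im[240:420,250:400],(667,800)[:2] if 0 else (500,600),interpolation=cv2.INTER_CUBIC))
print(s['eef_pos'],proj(p,[s['eef_pos'],[493.3,343.3,69],[493.3,343.3,30]]))
uv=[(322,v) for v in range(255,420,8)]+[(312,330),(335,330)]
for a,b in zip(uv,withdepth(p,uv,d)): print(a,b.round(0))
E
```

```text
[494.42361098 345.00461118  41.72522376] [[324.32457223 279.9332499 ]
 [320.92666152 307.8507008 ]
 [321.3816491  272.9929362 ]]
(322, 255) [492. 347.  12.]
(322, 263) [492. 349.  29.]
(322, 271) [491. 350.  44.]
(322, 279) [491. 350.  53.]
(322, 287) [491. 350.  62.]
(322, 295) [490. 355.  79.]
(322, 303) [490. 355.  87.]
(322, 311) [490. 355.  94.]
(322, 319) [490. 355.  99.]
(322, 327) [490. 355. 104.]
(322, 335) [490. 355. 109.]
(322, 343) [491. 353. 111.]
(322, 351) [492. 349. 110.]
(322, 359) [493. 347. 110.]
(322, 367) [494. 343. 110.]
(322, 375) [495. 339. 109.]
(322, 383) [496. 337. 110.]
(322, 391) [520. 268.  33.]
(322, 399) [522. 261.  32.]
(322, 407) [522. 261.  38.]
(322, 415) [524. 255.  39.]
(312, 330) [487. 354. 106.]
(335, 330) [494. 357. 107.]
```

View pics/w4.png

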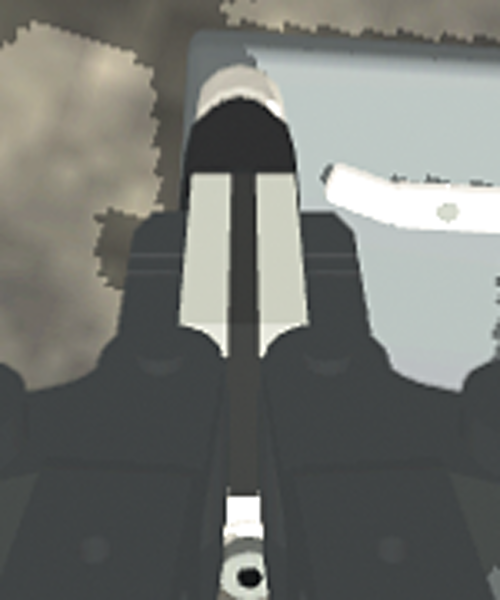

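```bash
python3 - <<'E'
from h import *
p=np.load('w1p.npy',allow_pickle=True).item();d=np.load('w1.npy')
uv=[(435,312),(432,320),(440,315),(445,345),(212,312),(205,330)]
print('w1',p['position'],withdepth(p,uv,d).round(0))
p=P('wrist');s=ctrl.read_state();print(p['position'],s['eef_pos'],s['qpos'].round(3),s['tool_rot'])
E
```

```text
w1 [457.46827322 369.70165188 383.93698702] [[517. 312. 263.]
 [517. 308. 262.]
 [518. 313. 265.]
 [519. 307. 276.]
 [434. 290. 262.]
 [435. 288. 272.]]
[467.21371535 421.86612719 214.93353287] [494.35360502 344.96105719  41.57820142] [-0.775  0.779  0.196  1.782 -0.245  0.605 -0.098] [-3.13958812e+00 -1.09871781e-03  1.90438716e+00]
```

```bash
python3 - <<'E'
from h import *
p=P('scene')
for z in (30,42,56,69,75,80,110): print(z,proj(p,[[492,340,z]]).round(1), ((proj(p,[[492,340,z]])-[160,180])*5).round(0))
E
```

```text
30 [[206.  236.6]] [[230. 283.]]
42 [[205.5 232.2]] [[227. 261.]]
56 [[204.8 227.1]] [[224. 236.]]
69 [[204.3 222.3]] [[221. 211.]]
75 [[204. 220.]] [[220. 200.]]
80 [[203.8 218.1]] [[219. 191.]]
110 [[202.4 206.6]] [[212. 133.]]
```

Two independent views, wrist depth and the scene camera, put the real fingertips at z≈73–75 while the reported TCP z is 42. The usable tips are therefore about 33 mm behind the reported TCP, and xy agrees. I'll allow for that offset: open, go 37 mm lower and grasp again.

play_rows([
  [0, 0, -8],
  [0, 0, -8],
  [0, 0, 0],
  [0, 0, 20],
  [0, 0, 37],
], turn=[0, 0, 0, 0, 0], fingers=[0.6, 0.6, 0.6, 0.6, 0.6])

```text
clock: 3.52
eef_pos: [493.8, 344.7, 3.3]
tool_rot: [-3.139, -0.001, 1.904]
force: [-0.4, 0.0, 0.0]
width: 51.3
```

```bash
python3 - <<'E'
from h import *
s=ctrl.read_state();p=P('wrist');im,d=vision.get_image('wrist');cv2.imwrite('pics/w5.png',im)
print(s['clock'],s['eef_pos'],s['tool_rot'],s['width'],s['force'],rel((493.5,343.5,5),1.9))
print(proj(p,[[493.5,343.5,69]]))
E
```

```text
3.525 [493.83101169 344.74293822   3.30232411] [-3.13869100e+00 -8.55228774e-04  1.90441986e+00] 51.30766960418977 [-0.3648459   0.02811439  0.01205166] (array([-0.7,  0.8, -3.8]), np.float64(0.005))
[[322.57621962 360.99152385]]
```

View pics/w5.png

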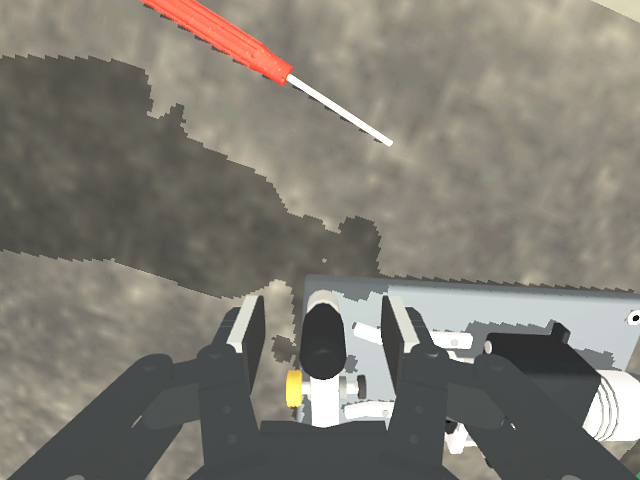

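The knob (black, at (322,345)) is now between the pads. I'll close on it.

play_rows([
  [-1, 0, 0],
  [-1, 0, 0],
  [-1, 0, 0],
  [-1, 0, 0],
], turn=[0, 0, 0, 0], fingers=[0, 0, 0, 0])

```text
clock: 4.08
eef_pos: [493.1, 342.7, 1.3]
tool_rot: [-3.136, 0.0, 1.904]
force: [0.7, -0.6, -3.6]
width: 15.9
```

```bash
cat > arc.py <<'E'
from h import *
import sys
s=ctrl.read_state();print(s['clock'],s['eef_pos'],s['tool_rot'],s['width'],s['force'])
c=np.array([525.3,257.5]);k=s['eef_pos'][:2];r=np.linalg.norm(k-c);print('r',r)
a0=np.arctan2(*(k-c)[::-1]);th0=(a0-np.pi/2-.264)%(2*np.pi);print('theta',th0)
R=Ro.from_euler('xyz',s['tool_rot']).as_matrix()
for i in range(1,6):
    a=a0+i*.1; rr=r+(90.5-r)*min(1,i/5)
    t=np.array([c[0]+rr*np.cos(a),c[1]+rr*np.sin(a),s['eef_pos'][2]])
    print(i,(R.T@(t-s['eef_pos'])).round(1),round(-i*.1,2), 'th',round(th0+i*.1,2))
E
python3 arc.py
```

```text
4.075 [493.12080469 342.6829003    1.33761326] [-3.13580949e+00  4.25559664e-04  1.90428475e+00] 15.877918848209712 [ 0.65318838 -0.56886183 -3.62148916]
r 91.05837201935917
theta 0.09719336428101122
1 [-0.8 -9.1  0.1] -0.1 th 0.2
2 [ -2.5 -18.    0.1] -0.2 th 0.3
3 [ -5.1 -26.7   0.2] -0.3 th 0.4
4 [ -8.6 -35.1   0.2] -0.4 th 0.5
5 [-12.8 -43.    0.3] -0.5 th 0.6
```

play_rows([
  [-0.8, -9, -1],
  [-2.5, -18, -1],
  [-5, -26.7, -1],
  [-8.6, -35, -1],
  [-12.8, -43, -1],
], turn=[-0.1, -0.2, -0.3, -0.4, -0.5], fingers=[0, 0, 0, 0, 0])

```text
clock: 4.7
eef_pos: [455.9, 316.1, 1.5]
tool_rot: [-3.135, -0.003, 2.408]
force: [1.5, -0.6, -14.7]
width: 15.9
```

```bash
python3 arc.py
```

```text
4.7 [455.87374513 316.09071102   1.52007856] [-3.13502457e+00 -2.64508069e-03  2.40806718e+00] 15.91461390279403 [  1.47820476  -0.63000538 -14.65243722]
r 90.84534265524579
theta 0.6058383664056104
1 [-0.8 -9.   0.1] -0.1 th 0.71
2 [ -2.5 -17.9   0.1] -0.2 th 0.81
3 [ -5.1 -26.6   0.2] -0.3 th 0.91
4 [ -8.6 -35.    0.2] -0.4 th 1.01
5 [-12.8 -43.    0.2] -0.5 th 1.11
```

play_rows([
  [-0.8, -9, 1],
  [-2.5, -18, 1],
  [-5, -26.6, 1],
  [-8.6, -35, 1],
  [-12.8, -43, 1],
], turn=[-0.1, -0.2, -0.3, -0.4, -0.5], fingers=[0, 0, 0, 0, 0])

```text
clock: 5.32
eef_pos: [436.4, 275.8, 1.2]
tool_rot: [-3.138, -0.005, 2.912]
force: [-0.2, 0.5, -1.8]
width: 15.8
```

```bash
python3 arc.py
```

```text
5.325 [436.44170898 275.81641008   1.24560357] [-3.13777402 -0.00530782  2.91158104] 15.771798590813738 [-0.20028754  0.47532977 -1.78564885]
r 90.7264391553339
theta 1.103512998741037
1 [-0.7 -9.   0. ] -0.1 th 1.2
2 [ -2.4 -17.9   0.1] -0.2 th 1.3
3 [ -4.9 -26.6   0.1] -0.3 th 1.4
4 [ -8.3 -35.1   0.1] -0.4 th 1.5
5 [-12.5 -43.1   0.1] -0.5 th 1.6
```

play_rows([
  [-0.7, -9, 0],
  [-2.4, -18, 0],
  [-5, -26.6, 0],
  [-8.3, -35, 0],
  [-12.6, -43.3, 0],
], turn=[-0.1, -0.2, -0.3, -0.4, -0.5], fingers=[0, 0, 0, 0, 0])

```text
clock: 5.95
eef_pos: [438.8, 230.4, 1.3]
tool_rot: [-3.141, -0.007, -2.868]
force: [-0.1, 0.5, -7.3]
width: 16.3
```

play_rows([
  [0, 0, 0],
  [0, 0, 0],
  [0, 0, 0],
  [0, 0, -25],
  [0, 0, -70],
], turn=[0, 0, 0, 0, 0], fingers=[0.5, 0.5, 0.5, 0.5, 0.5])

```text
clock: 6.58
eef_pos: [438.0, 230.6, 71.1]
tool_rot: [-3.14, -0.01, -2.868]
force: [1.0, -0.5, -0.1]
width: 42.9
```

```bash
python3 - <<'E'
from h import *
s=ctrl.read_state();p=P('wrist');im,d=vision.get_image('wrist');cv2.imwrite('pics/w6.png',im);np.save('w6.npy',d);np.save('w6p.npy',p,allow_pickle=True)
print(s['clock'],s['eef_pos'],s['tool_rot'],s['qpos'].round(2),s['width'],s['force'])
im,d=vision.get_image('top');cv2.imwrite('pics/t6.png',im)
E
```

```text
6.575 [437.98722843 230.58916378  71.14225619] [-3.13990185 -0.00980465 -2.86801452] [-0.36  0.63 -0.27  2.05  0.32  0.51  0.98] 42.85422209020812 [ 1.00756485 -0.45007191 -0.08520993]
```

View pics/w6.png

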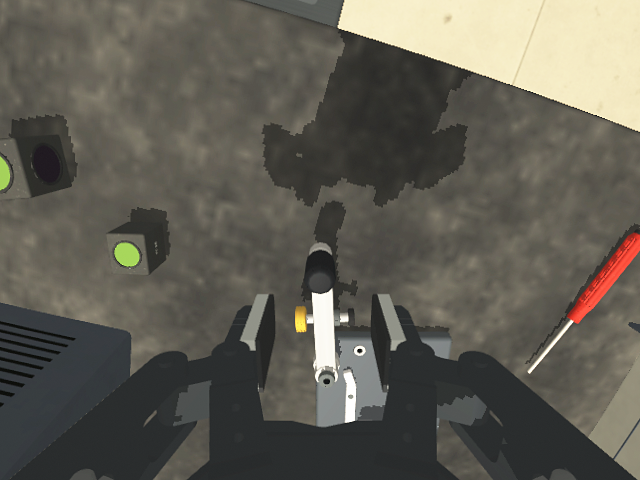

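View pics/t6.png

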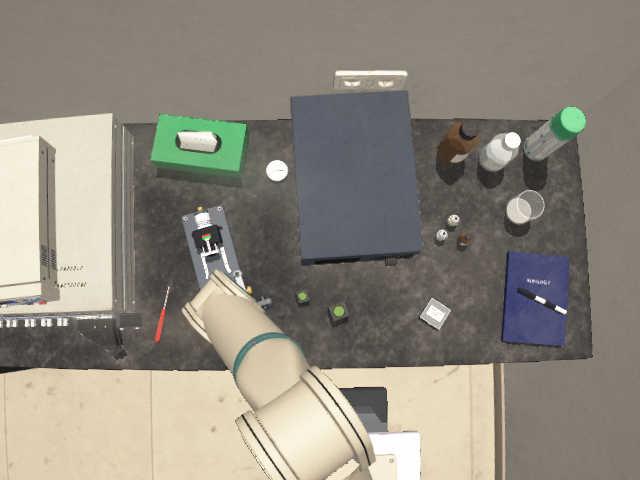

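The lever is now swung out: the knob at wrist (320,270) and the arm line match about 1.6 rad. The larger cube's window at (47,163) faces this camera (robot's left). Before grasping I'll look at the cube's other sides, checking clearance to the dark instrument first.

```bash
python3 - <<'E'
from h import *
p=P('top');d=np.load('top0.npy')
uv=[(u,v) for v in range(90,340,3) for u in range(270,460,3)]
Q=withdepth(p,uv,d);
for x in range(380,640,20):
  print(x,[(y,int(Q[(abs(Q[:,0]-x)<10)&(abs(Q[:,1]-y)<15)][:,2].max(initial=-999))) for y in range(-180,170,30)])
p6=np.load('w6p.npy',allow_pickle=True).item();d6=np.load('w6.npy')
print('knob top',withdepth(p6,[(320,283),(320,286)],d6))
print(rel((440,20,250),1.57),rel((500,-60,250),0.2))
E
```

```text
380 [(-180, 3), (-150, 4), (-120, 2), (-90, 5), (-60, 2), (-30, 4), (0, 1), (30, 1), (60, 3), (90, 2), (120, 5), (150, 4)]
400 [(-180, 13), (-150, 5), (-120, 8), (-90, 4), (-60, 4), (-30, 2), (0, 8), (30, 4), (60, 5), (90, 2), (120, 4), (150, 6)]
420 [(-180, 19), (-150, 14), (-120, 3), (-90, 3), (-60, 5), (-30, 5), (0, 41), (30, 47), (60, 30), (90, 1369), (120, 3), (150, 3)]
440 [(-180, 19), (-150, 6), (-120, 1), (-90, 5), (-60, 4), (-30, 2), (0, 39), (30, 45), (60, 46), (90, 3), (120, 4), (150, 2)]
460 [(-180, 16), (-150, 6), (-120, 3), (-90, 4), (-60, 2), (-30, 6), (0, 2), (30, 48), (60, 4), (90, 29), (120, 33), (150, 5)]
480 [(-180, 3), (-150, 6), (-120, 4), (-90, 3), (-60, 4), (-30, 4), (0, 4), (30, 6), (60, 3), (90, 29), (120, 32), (150, 6)]
500 [(-180, 6), (-150, 3), (-120, 3), (-90, 2), (-60, 3), (-30, 3), (0, 7), (30, 4), (60, 3), (90, 4), (120, 6), (150, 3)]
520 [(-180, 3), (-150, 4), (-120, 3), (-90, 4), (-60, 5), (-30, 2), (0, 4), (30, 10), (60, 7), (90, 7), (120, 4), (150, 3)]
540 [(-180, 3), (-150, 5), (-120, 5), (-90, 91), (-60, 76), (-30, 2), (0, 125), (30, 145), (60, 157), (90, 161), (120, 157), (150, 7)]
560 [(-180, 5), (-150, 156), (-120, 162), (-90, 162), (-60, 160), (-30, 163), (0, 161), (30, 162), (60, 162), (90, 160), (120, 160), (150, 6)]
580 [(-180, 2), (-150, 160), (-120, 160), (-90, 162), (-60, 168), (-30, 162), (0, 162), (30, 163), (60, 161), (90, 161), (120, 157), (150, 4)]
600 [(-180, 4), (-150, 161), (-120, 163), (-90, 161), (-60, 160), (-30, 162), (0, 160), (30, 162), (60, 163), (90, 160), (120, 162), (150, 5)]
620 [(-180, 1), (-150, 161), (-120, 160), (-90, 160), (-60, 160), (-30, 163), (0, 160), (30, 162), (60, 162), (90, 162), (120, 160), (150, 2)]
knob top [[439.86565159 229.32749435  69.31666705]
 [441.77933585 229.85361409  68.86060887]]
(array([  58.9, -204.3, -175.3]), np.float64(1.845)) (array([  22.7, -297.5, -175.4]), np.float64(-3.069))
```

play_rows([
  [0, 0, -60],
  [10, -40, -120],
  [30, -90, -175],
  [50, -140, -175],
  [55, -170, -175],
], turn=[0.18, 0.36, 0.54, 0.72, 0.9], fingers=[1, 1, 1, 1, 1])

```text
clock: 7.3
eef_pos: [434.5, 52.0, 251.0]
tool_rot: [3.139, 0.002, 2.507]
force: [0.4, 0.9, 0.1]
width: 85.5
```

```bash
python3 - <<'E'
from h import *
s=ctrl.read_state();print(s['eef_pos'],s['tool_rot'],s['qpos'].round(2),rel((490,-70,250),0.2))
E
```

```text
[434.45165651  51.97159884 251.04212734] [3.13871577e+00 1.73736700e-03 2.50692821e+00] [-0.1   0.26 -0.1   2.01  0.03  0.87  0.72] (array([-117. ,  -65.3,    1.1]), np.float64(2.307))
```

play_rows([
  [-23, -13, 0],
  [-46, -26, 0],
  [-70, -39, 0],
  [-93, -52, 0],
  [-117, -65, 0],
], turn=[0.18, 0.36, 0.54, 0.72, 0.9], fingers=[1, 1, 1, 1, 1])

```text
clock: 7.92
eef_pos: [490.3, -70.2, 250.7]
tool_rot: [3.139, -0.001, 1.601]
force: [0.4, 0.4, -0.4]
width: 85.6
```

play_rows([
  [0, 0, 0],
  [0, 0, 0],
  [0, 0, 0],
  [0, 0, 0],
  [0, 0, 0],
], turn=[0.18, 0.36, 0.54, 0.72, 0.9], fingers=[1, 1, 1, 1, 1])

```text
clock: 8.55
eef_pos: [490.1, -69.7, 250.4]
tool_rot: [3.141, -0.003, 0.695]
force: [-0.3, -0.2, -0.9]
width: 85.4
```

play_rows([
  [0, 0, 0],
  [0, 0, 0],
  [0, 0, 0],
], turn=[0.18, 0.36, 0.45], fingers=[1, 1, 1])

```text
clock: 8.93
eef_pos: [490.0, -69.2, 250.0]
tool_rot: [-3.141, -0.002, 0.242]
force: [-0.3, 0.8, 0.3]
width: 85.3
```

```bash
python3 - <<'E'
from h import *
s=ctrl.read_state();p=P('wrist');im,d=vision.get_image('wrist');cv2.imwrite('pics/w7.png',im);np.save('w7.npy',d);np.save('w7p.npy',p,allow_pickle=True)
print(s['clock'],s['eef_pos'],s['tool_rot'],s['qpos'].round(2),proj(p,[[433.4,28,40]]))
E
```

```text
8.925 [490.00060875 -69.19630864 250.00656402] [-3.14121108e+00 -2.17300805e-03  2.41872744e-01] [-0.27  0.38  0.49  1.89 -0.22  0.93 -1.  ] [[225.09864347 224.92083295]]
```

View pics/w7.png

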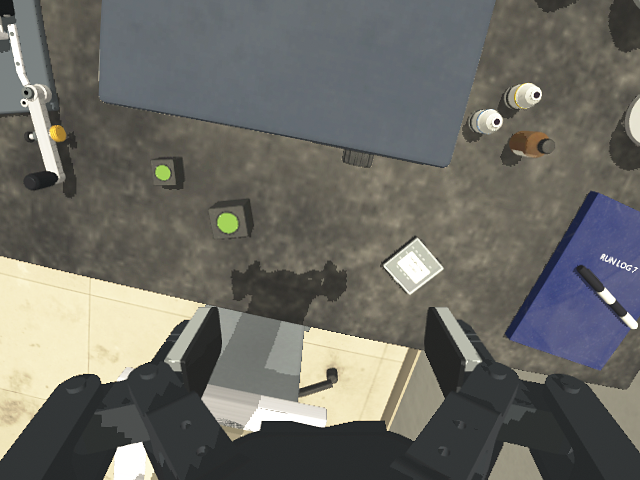

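```bash
python3 - <<'E'
import cv2,numpy as np
s=cv2.imread('pics/w7.png')
f=lambda a:np.clip((a.astype(float)/120)**.6*255,0,255).astype('uint8')
cv2.imwrite('pics/c7.png',cv2.resize(f(s[190:250,195:265]),(700,600),interpolation=cv2.INTER_CUBIC))
s=cv2.imread('pics/w6.png')
cv2.imwrite('pics/c8.png',cv2.resize(f(s[100:210,0:100]),(545,600),interpolation=cv2.INTER_CUBIC))
E

```

```text
(no output)
```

View pics/c7.png

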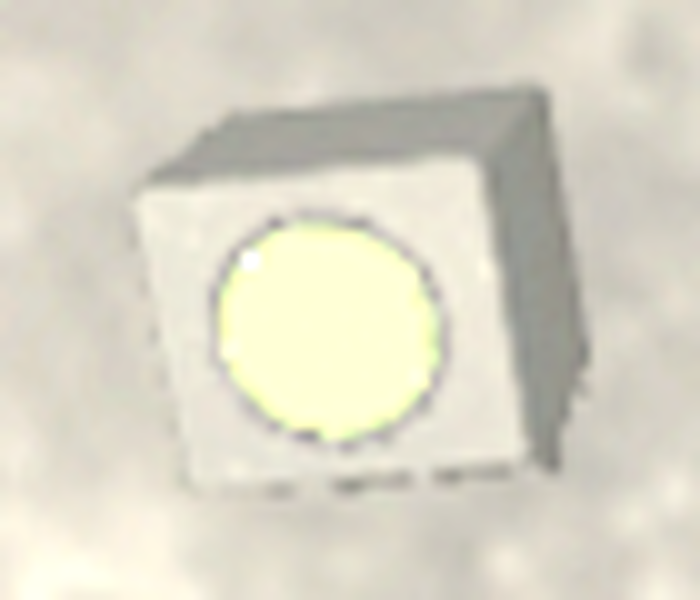

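View pics/c8.png

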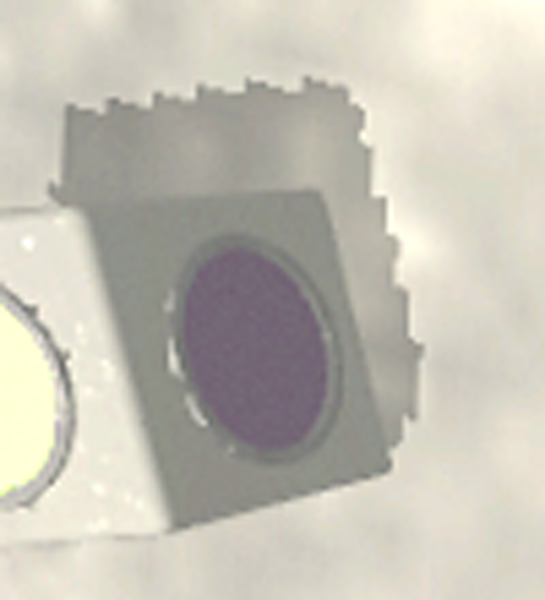

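The far and right faces (upper and right sides in this crop) are plain. The one round window is on the face turned to the robot's left, so I trust the images. Now I'll measure the cube's pose from the top-face corners.

```bash
python3 - <<'E'
from h import *
p=np.load('w7p.npy',allow_pickle=True).item()
c=[(140,190),(480,155),(530,465),(190,490)]
X=onplane(p,[(195+a/10-.45,190+b/10-.45) for a,b in c],40)[:,:2]
print(X.round(1),X.mean(0))
for i in range(4):
    v=X[(i+1)%4]-X[i];print(np.linalg.norm(v).round(1),np.arctan2(v[1],v[0]).round(3))
pt=P('top');im=cv2.imread('pics/top0.png')
Y=onplane(pt,[(285+a/10-.45,280+b/10-.45) for a,b in[(440,270),(590,215),(640,340),(490,410)]],40)[:,:2]
print(Y.round(1),Y.mean(0))
for i in range(4):
    v=Y[(i+1)%4]-Y[i];print(np.linalg.norm(v).round(1),np.arctan2(v[1],v[0]).round(3))
# green disc centre
for q,im,box in[(p,cv2.imread('pics/w7.png'),(195,190,265,250)),(pt,im,(320,295,360,335))]:
    h=cv2.cvtColor(im,cv2.COLOR_BGR2HSV);m=cv2.inRange(h,(30,90,80),(60,255,255));x0,y0,x1,y1=box
    M=cv2.moments(m[y0:y1,x0:x1],True);uv=(x0+M['m10']/M['m00'],y0+M['m01']/M['m00']);print('disc',uv,onplane(q,[uv],40))
E
```

```text
[[447.6  48.7]
 [460.3  12.9]
 [426.5   1.3]
 [414.4  38.3]] [437.22491897  25.31498277]
38.0 -1.229
35.7 -2.811
38.9 1.888
34.8 0.306
[[448.3  49.1]
 [460.1  14.9]
 [431.7   4.2]
 [416.6  38.4]] [439.1828325   26.66286411]
36.2 -1.238
30.4 -2.781
37.4 1.987
33.5 0.325
disc (227.29213483146066, 222.6376404494382) [[436.59771999  26.03105249  40.        ]]
disc (338.45348837209303, 310.80232558139534) [[438.32748465  26.91084965  40.        ]]
```

```bash
python3 - <<'E'
from h import *
print(rel((437,26,250),1.895),rel((437,26,100),1.895))
E
```

```text
(array([-2.89e+01, -1.05e+02, -1.00e-01]), np.float64(-1.655)) (array([ -29.2, -105. ,  149.9]), np.float64(-1.655))
```

play_rows([
  [-6, -21, 0],
  [-12, -42, 0],
  [-18, -63, 0],
  [-24, -84, 0],
  [-29, -105, 0],
], turn=[-0.18, -0.36, -0.54, -0.72, -0.9], fingers=[0.8, 0.8, 0.8, 0.8, 0.8])

```text
clock: 9.6
eef_pos: [436.3, 26.8, 249.8]
tool_rot: [3.14, -0.002, 1.147]
force: [0.3, 0.2, -0.4]
width: 68.5
```

play_rows([
  [0, 0, 40],
  [0, 0, 80],
  [0, 0, 120],
  [0, 0, 150],
  [0, 0, 170],
], turn=[-0.18, -0.36, -0.54, -0.72, -0.755], fingers=[0.8, 0.8, 0.8, 0.8, 0.8])

```text
clock: 10.22
eef_pos: [436.0, 27.1, 78.3]
tool_rot: [3.141, -0.001, 1.906]
force: [-0.1, -0.1, 0.6]
width: 68.1
```

```bash
python3 - <<'E'
from h import *
s=ctrl.read_state();p=P('wrist');im,d=vision.get_image('wrist');cv2.imwrite('pics/w8.png',im)
print(s['clock'],s['eef_pos'],s['tool_rot'],s['qpos'].round(2),s['width'])
h=cv2.cvtColor(im,cv2.COLOR_BGR2HSV);m=cv2.inRange(h,(30,90,80),(60,255,255))
n,l,st,ce=cv2.connectedComponentsWithStats(m)
for i in range(1,n):
    if st[i,4]>100: print(st[i],ce[i],onplane(p,[ce[i]],40))
print(rel((437,26,-25),1.895))
E
```

```text
10.225 [435.98228587  27.12328853  78.32816752] [ 3.14085296e+00 -9.96466419e-04  1.90606805e+00] [-0.13  0.55  0.01  2.21 -0.02  0.38  0.23] 68.09580985844015
[412 135  28  29 635] [425.25354331 148.78267717] [[469.74718702 107.44936773  40.        ]]
[ 306  239   38   35 1039] [324.57747834 256.12030799] [[436.81797366  25.81920665  40.        ]]
(array([ -1.8,   1.9, 101.8]), np.float64(0.011))
```

View pics/w8.png

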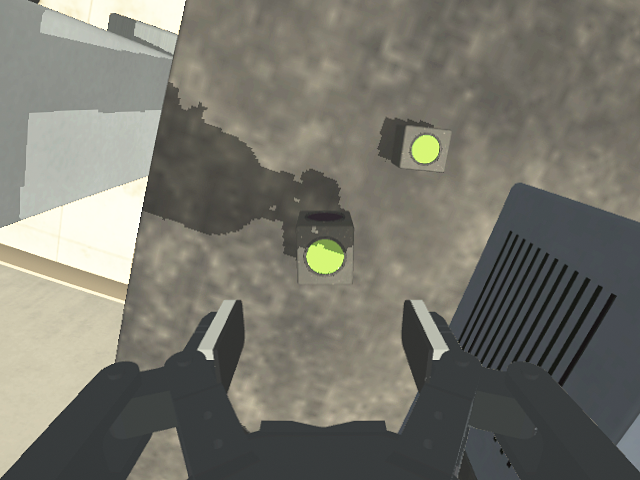

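The cube sits squarely between the open fingers at (325,256), with the window side up in the image. I'll descend and grip.

play_rows([
  [-1.5, 1.5, 40],
  [-1.5, 1.5, 80],
  [-1.5, 1.5, 101],
  [-1.5, 1.5, 102],
  [-1.5, 1.5, 102],
], turn=[0, 0, 0, 0, 0], fingers=[0.8, 0.8, 0.8, 0.8, 0.8])

```text
clock: 10.9
eef_pos: [437.0, 26.3, -25.6]
tool_rot: [-3.14, -0.002, 1.906]
force: [-0.5, -1.1, -0.0]
width: 68.3
```

```bash
python3 - <<'E'
from h import *
s=ctrl.read_state();p=P('wrist');im,d=vision.get_image('wrist');cv2.imwrite('pics/w9.png',im)
print(s['clock'],s['eef_pos'],s['tool_rot'],s['force'],s['width'])
E
```

```text
10.9 [436.95636354  26.32198385 -25.60509738] [-3.14010229e+00 -1.52609723e-03  1.90641487e+00] [-0.53616508 -1.12498928 -0.00577437] 68.29833980498412
```

View pics/w9.png

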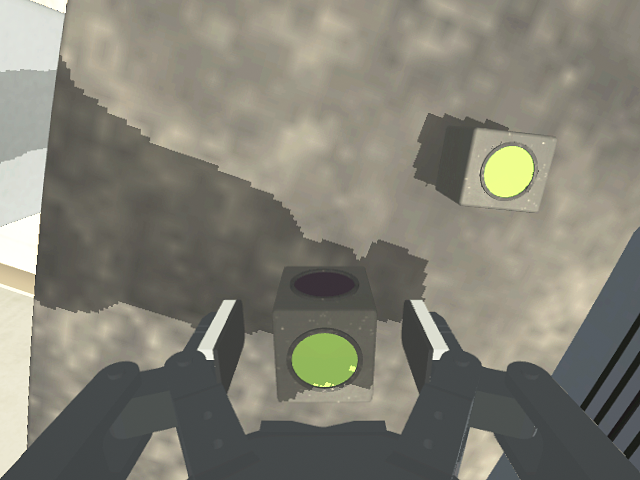

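play_rows([
  [0, 0, 0],
  [0, 0, 0],
  [0, 0, 0],
  [0, 0, 0],
  [0, 0, 0],
], turn=[0, 0, 0, 0, 0], fingers=[0.2, 0.2, 0.2, 0.2, 0.2])

```text
clock: 11.58
eef_pos: [437.1, 26.6, -25.8]
tool_rot: [-3.141, -0.002, 1.906]
force: [-0.9, -0.7, 6.1]
width: 35.1
```

```bash
python3 - <<'E'
from h import *
s=ctrl.read_state();p=P('wrist');im,d=vision.get_image('wrist');cv2.imwrite('pics/w10.png',im);np.save('w10.npy',d)
print(s['clock'],s['eef_pos'],s['tool_rot'],s['force'],s['width'])
h=cv2.cvtColor(im,cv2.COLOR_BGR2HSV);m=cv2.inRange(h,(30,90,80),(60,255,255))
n,l,st,ce=cv2.connectedComponentsWithStats(m)
for i in range(1,n):
    if st[i,4]>100: print(st[i],ce[i],onplane(p,[ce[i]],40))
uv=[(280,v) for v in range(296,350,6)];print(withdepth(p,uv,d).round(0))
E
```

```text
11.575 [437.12358488  26.56472837 -25.78931903] [-3.14070332e+00 -2.05782121e-03  1.90589165e+00] [-0.90283635 -0.72324545  6.1415107 ] 35.078161515899296
[ 483  146   51   52 2017] [507.83391175 171.49132375] [[467.23833    107.45493112  40.        ]]
[ 290  333   66   54 2810] [322.41672598 359.7202847 ] [[436.46612769  25.75286394  40.        ]]
[[415.  40.  31.]
 [416.  40.  35.]
 [416.  40.  39.]
 [417.  40.  42.]
 [417.  36.  40.]
 [418.  34.  40.]
 [419.  32.  40.]
 [419.  30.  40.]
 [420.  28.  41.]]
```

View pics/w10.png

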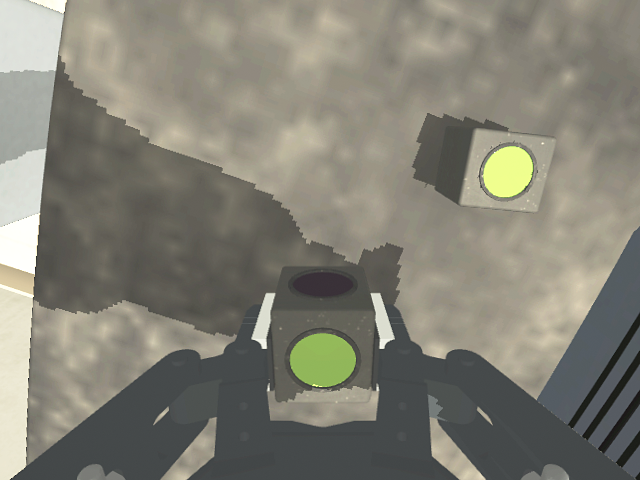

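Gripped at 35.1 mm, with the cube's centre within 1 mm of the TCP. Next: lift, carry over to the guide and turn to the port's yaw (0.264).

play_rows([
  [0, 0, -45],
  [0, 0, -100],
  [0, 0, -160],
  [0, 0, -185],
  [0, 0, -185],
], turn=[0, 0, 0, 0, 0.1], fingers=[0.2, 0.2, 0.2, 0.2, 0.2])

```text
clock: 12.25
eef_pos: [438.7, 26.2, 161.2]
tool_rot: [3.139, -0.001, 1.803]
force: [1.0, 0.2, -0.7]
width: 35.8
```

```bash
python3 - <<'E'
from h import *
s=ctrl.read_state();print(s['clock'],s['eef_pos'],s['width'],s['force'],s['tool_rot'],rel((538.6,306.5,159),.264))
E
```

```text
12.25 [438.65648627  26.24538507 161.18246151] 35.78659072567599 [ 0.9996768   0.17332955 -0.70269561] [ 3.13860442e+00 -1.21459500e-03  1.80258176e+00] (array([249.8, 161.6,   3. ]), np.float64(1.539))
```

play_rows([
  [28, 18, 0],
  [56, 36, 0],
  [84, 54, 0],
  [112, 72, 0],
  [140, 90, 0],
], turn=[0.17, 0.34, 0.51, 0.68, 0.85], fingers=[0.2, 0.2, 0.2, 0.2, 0.2])

```text
clock: 12.88
eef_pos: [494.0, 184.1, 161.5]
tool_rot: [3.141, -0.002, 0.947]
force: [-0.0, -0.2, -0.9]
width: 35.5
```

```bash
python3 - <<'E'
from h import *
s=ctrl.read_state();print(s['clock'],s['eef_pos'],s['width'],s['tool_rot'],s['qpos'].round(2),rel((538.6,306.5,159),.264))
E
```

```text
12.875 [493.96470557 184.12549337 161.4616978 ] 35.50900699647637 [ 3.14083321e+00 -2.47893889e-03  9.47343814e-01] [-0.08  0.54 -0.49  1.9   0.35  0.79 -1.39] (array([125.4, -35.2,   2.7]), np.float64(0.683))
```

play_rows([
  [31, -9, 0],
  [62, -17, 0],
  [94, -26, 0],
  [125, -35, 0],
  [125, -35, 3],
], turn=[0.17, 0.34, 0.51, 0.68, 0.683], fingers=[0.2, 0.2, 0.2, 0.2, 0.2])

```text
clock: 13.5
eef_pos: [538.0, 309.7, 158.6]
tool_rot: [-3.139, -0.003, 0.268]
force: [-1.0, 0.8, -0.5]
width: 35.2
```

```bash
python3 - <<'E'
from h import *
s=ctrl.read_state();p=P('wrist');im,d=vision.get_image('wrist');cv2.imwrite('pics/w11.png',im);np.save('w11.npy',d);np.save('w11p.npy',p,allow_pickle=True)
print(s['clock'],s['eef_pos'],s['width'],s['force'],s['tool_rot'],s['qpos'].round(2),rel((538.6,306.5,159),.264))
im,d=vision.get_image('top');cv2.imwrite('pics/t11.png',im);cv2.imwrite('pics/t11c.png',cv2.resize(im[190:310,150:270],(600,600),interpolation=cv2.INTER_CUBIC))
E
```

```text
13.5 [537.99239596 309.70081841 158.63852922] 35.21380009611443 [-0.98796164  0.8422904  -0.45369351] [-3.13850179 -0.00335595  0.2679971 ] [-0.39  0.64 -0.28  1.65  0.22  0.88 -2.06] (array([ 1. ,  0.8, -1.2]), np.float64(0.004))
```

View pics/w11.png

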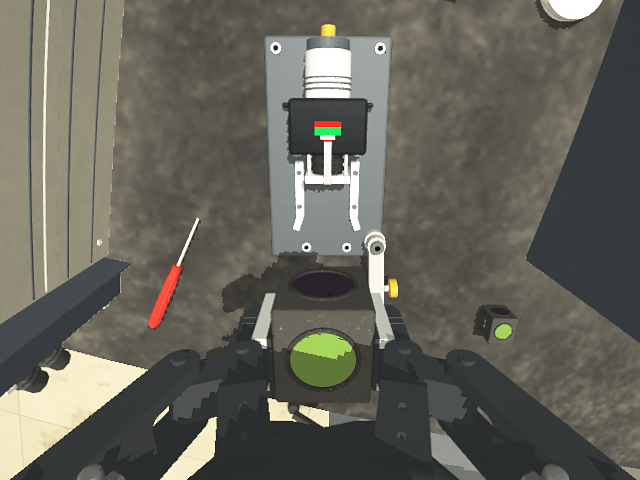

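View pics/t11c.png

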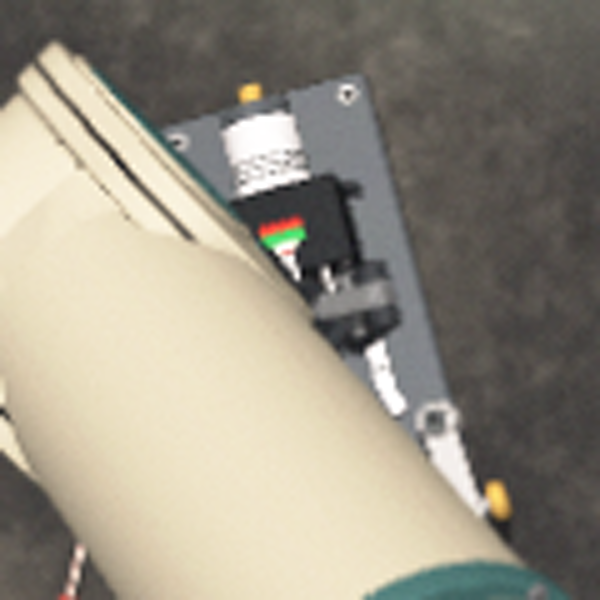

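The wrist view shows the port straight ahead. The window at (323,284) faces the seal plate at (328,180), the index is at (327,130), and the lever is open at right (376,245). I'll refine the port's axis from this picture.

```bash
python3 - <<'E'
from port import *
p=np.load('w11p.npy',allow_pickle=True).item();im=cv2.imread('pics/w11.png')
X,r=fitport(p,im,(255,30,400,255),'pics/m3.png');B=cv2.boxPoints(r);print(B)
b=im.astype(int); m=((b[...,0]-b[...,2]>=2)&(b[...,0]>95)&(b[...,0]<175))
# per-row left/right edges
L=[];Rr=[]
for v in range(60,150,2):
    u=np.where(m[v,255:400])[0]+255
    L.append((u.min()-.5,v));Rr.append((u.max()+.5,v))
for nm,E in(('L',L),('R',Rr)):
    Y=onplane(p,E,12)[:,:2].astype('float32');l=cv2.fitLine(Y,cv2.DIST_HUBER,0,.01,.01).ravel();a=np.arctan2(l[1],l[0]);a=a if abs(a)<1.6 else a-np.pi*np.sign(a);print(nm,a,l[2:])
    # offset from origin guess line
    n=np.array([-np.sin(.264),np.cos(.264)]);print(np.median((Y-[569.5,314.9])@n))
h=cv2.cvtColor(im,cv2.COLOR_BGR2HSV);mm=cv2.inRange(h,(30,90,80),(60,255,255))
n_,l_,st,ce=cv2.connectedComponentsWithStats(mm)
s=ctrl.read_state();zt=40+25.8+s['eef_pos'][2];print(s['eef_pos'],zt)
for i in range(1,n_):
    if st[i,4]>300: print(st[i],ce[i],onplane(p,[ce[i]],zt))
# pivot, screw corners
for nm,uv,z in [('pivot',(376,245),38),('scrL',(275.5,47.5),13),('scrR',(379.5,47.5),13),('sealmid',(328,180),46)]:
    q=onplane(p,[uv],z)[0,:2]-[569.5,314.9];c,s_=np.cos(.264),np.sin(.264);print(nm,q[0]*c+q[1]*s_,-q[0]*s_+q[1]*c)
E
```

```text
pics/m3.png ((588.5921630859375, 319.78271484375), (187.12899780273438, 102.89209747314453), 15.126291275024414)
[[484.84467 345.03088]
 [511.69415 245.70369]
 [692.33966 294.53455]
 [665.4902  393.86176]]
L 0.26446918 [615.848   380.20142]
50.959368576460236
R 0.26465315 [641.6701  281.06757]
-51.46962806552727
[537.49769105 305.33672686 157.88527025] 223.68527024585995
[ 290  333   66   54 2800] [322.53392857 359.5725    ] [[536.38315754 308.97348078 223.68527025]]
pivot -55.235642493335334 -43.18443041212249
scrL 104.25884652200439 41.60317468874577
scrR 104.58670027922244 -42.19849051277377
sealmid 2.237568261325776 -1.0324033799337227
```

View pics/m3.png

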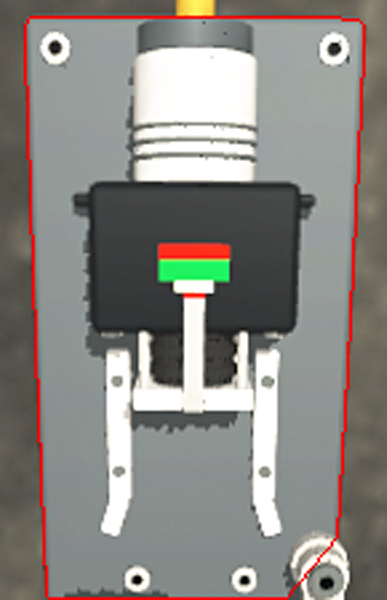

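```bash
python3 - <<'E'
from h import *
print(ctrl.read_state()['eef_pos'],rel((539.7,306.5,25),.2645))
E
```

```text
[537.49769105 305.33672686 157.88527025] (array([  2.4,  -0.6, 132.9]), np.float64(0.002))
```

play_rows([
  [2.4, -0.6, 40],
  [2.4, -0.6, 85],
  [2.4, -0.6, 120],
  [2.4, -0.6, 133],
  [2.4, -0.6, 133],
], turn=[0, 0, 0, 0, 0], fingers=[0.2, 0.2, 0.2, 0.2, 0.2])

```text
clock: 14.22
eef_pos: [539.5, 305.5, 24.7]
tool_rot: [3.141, 0.001, 0.266]
force: [0.1, -0.1, 0.6]
width: 35.2
```

```bash
python3 - <<'E'
from h import *
s=ctrl.read_state();p=P('wrist');im,d=vision.get_image('wrist');cv2.imwrite('pics/w12.png',im);np.save('w12.npy',d);np.save('w12p.npy',p,allow_pickle=True)
print(s['clock'],s['eef_pos'],s['width'],s['force'],s['tool_rot'])
zt=40+25.8+s['eef_pos'][2]
h=cv2.cvtColor(im,cv2.COLOR_BGR2HSV);mm=cv2.inRange(h,(30,90,80),(60,255,255))
n_,l_,st,ce=cv2.connectedComponentsWithStats(mm)
c,s_=np.cos(.2645),np.sin(.2645);O=np.array([569.5,314.7])
for i in range(1,n_):
    if st[i,4]>300:
        X=onplane(p,[ce[i]],zt)[0];q=X[:2]-O;print(ce[i],X,'port',q[0]*c+q[1]*s_,-q[0]*s_+q[1]*c)
q=s['eef_pos'][:2]-O;print('tcp port',q[0]*c+q[1]*s_,-q[0]*s_+q[1]*c)
print(rel((539.7,306.5,-13.5),.2645))
E
```

```text
14.225 [539.47067794 305.54878527  24.65468125] 35.22940189048307 [ 0.08528583 -0.13540499  0.63947934] [3.14073868e+00 1.10137349e-03 2.65931072e-01]
[322.64069726 359.69868374] [538.5858151  305.23295407  90.45468125] port -32.31403111555078 -1.0560206426044818
tcp port -31.377374145664202 -0.9824997517961123
(array([-0.5, -0.3, 39.2]), np.float64(0.002))
```

View pics/w12.png

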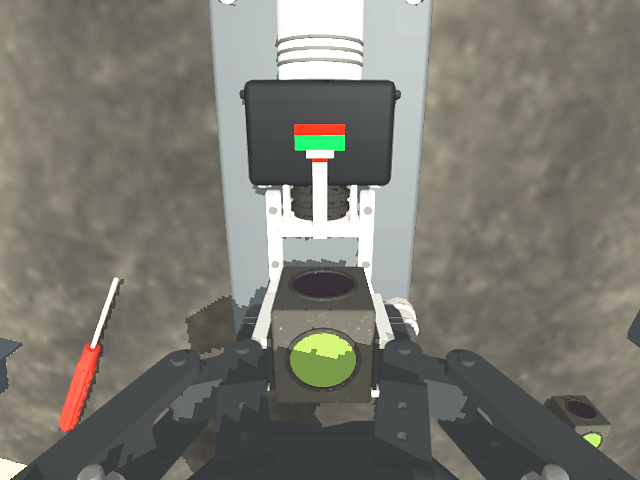

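```bash
python3 - <<'E'
from h import *
p=np.load('w12p.npy',allow_pickle=True).item();im=cv2.imread('pics/w12.png')
c,s_=np.cos(.2645),np.sin(.2645);O=np.array([569.5,314.7])
for v in (195,205,243,249,255):
    g=im[v].min(axis=1)>205
    e=np.where(np.diff(g.astype(int)))[0]+.5;e=e[(e>250)&(e<390)]
    P3=onplane(p,[(x,v) for x in e],17)[:,:2]-O if len(e) else []
    print(v,[(x,round(float(-q[0]*s_+q[1]*c),1)) for x,q in zip(e,P3)])
cv2.imwrite('pics/c12.png',cv2.resize(im[180:300,240:400],(800,600),interpolation=cv2.INTER_CUBIC))
E
```

```text
195 [(np.float64(264.5), 28.4), (np.float64(280.5), 20.3), (np.float64(282.5), 19.2), (np.float64(289.5), 15.7), (np.float64(312.5), 4.0), (np.float64(326.5), -3.2), (np.float64(349.5), -14.9), (np.float64(356.5), -18.5), (np.float64(359.5), -20.0), (np.float64(374.5), -27.7)]
205 [(np.float64(265.5), 28.2), (np.float64(280.5), 20.4), (np.float64(282.5), 19.4), (np.float64(290.5), 15.3), (np.float64(312.5), 4.0), (np.float64(326.5), -3.2), (np.float64(349.5), -15.0), (np.float64(356.5), -18.6), (np.float64(359.5), -20.2), (np.float64(374.5), -27.9)]
243 [(np.float64(267.5), 28.1), (np.float64(282.5), 20.1), (np.float64(358.5), -20.3), (np.float64(372.5), -27.8)]
249 [(np.float64(267.5), 28.3), (np.float64(282.5), 20.2), (np.float64(357.5), -19.9), (np.float64(372.5), -27.9)]
255 [(np.float64(267.5), 28.4), (np.float64(282.5), 20.4), (np.float64(357.5), -20.0), (np.float64(372.5), -28.1)]
```

View pics/c12.png

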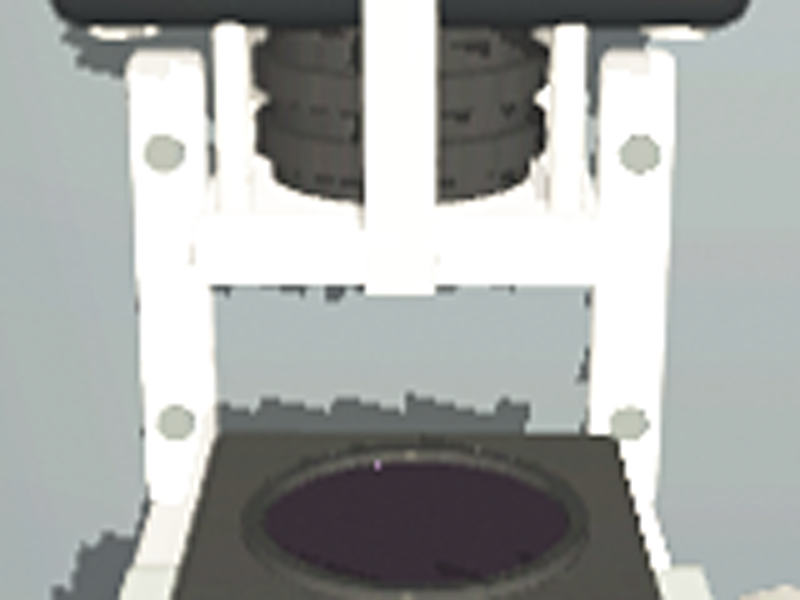

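The rails' mid-line is at port y≈+0.15 and the cube is at -1.06, so I'll shift 1.2 mm and lower.

play_rows([
  [0, -1.2, 10],
  [0, -1.2, 22],
  [0, -1.2, 32],
  [0, -1.2, 36],
  [0, -1.2, 37],
], turn=[0, 0, 0, 0, 0], fingers=[0.2, 0.2, 0.2, 0.2, 0.2])

```text
clock: 14.9
eef_pos: [539.7, 307.4, -11.8]
tool_rot: [3.141, -0.0, 0.266]
force: [0.2, 0.3, -0.7]
width: 35.5
```

```bash
cat > chk.py <<'E'
from h import *
import sys
k=sys.argv[1]
s=ctrl.read_state();p=P('wrist');im,d=vision.get_image('wrist');cv2.imwrite(f'pics/{k}.png',im);np.save(f'{k}.npy',d)
c,s_=np.cos(.2645),np.sin(.2645);O=np.array([569.5,314.7])
f=s['force'];q=s['eef_pos'][:2]-O
print(s['clock'],s['eef_pos'].round(2),'w',s['width'].round(1),'rot',s['tool_rot'].round(3))
print('force',f.round(1),'along port x,y',round(f[0]*c+f[1]*s_,1),round(-f[0]*s_+f[1]*c,1),'tcp port',(q[0]*c+q[1]*s_).round(2),(-q[0]*s_+q[1]*c).round(2))
zt=40+25.8+s['eef_pos'][2]
h=cv2.cvtColor(im,cv2.COLOR_BGR2HSV);mm=cv2.inRange(h,(30,90,80),(60,255,255))
n_,l_,st,ce=cv2.connectedComponentsWithStats(mm)
for i in range(1,n_):
    if st[i,4]>300 and 250<ce[i][0]<400 and ce[i][1]>280:
        X=onplane(p,[ce[i]],zt)[0];q=X[:2]-O;print('disc port',(q[0]*c+q[1]*s_).round(2),(-q[0]*s_+q[1]*c).round(2))
x0,y0,x1,y1=260,60,390,300
cv2.imwrite(f'pics/{k}c.png',cv2.resize(im[60:300,230:410],(450,600),interpolation=cv2.INTER_CUBIC))
E
python3 chk.py w13
```

```text
Traceback (most recent call last):
  File "chk.py", line 7, in <module>
    print(s['clock'],s['eef_pos'].round(2),'w',s['width'].round(1),'rot',s['tool_rot'].round(3))
                                               ^^^^^^^^^^^^^^^^
AttributeError: 'float' object has no attribute 'round'
```

View pics/w13.png

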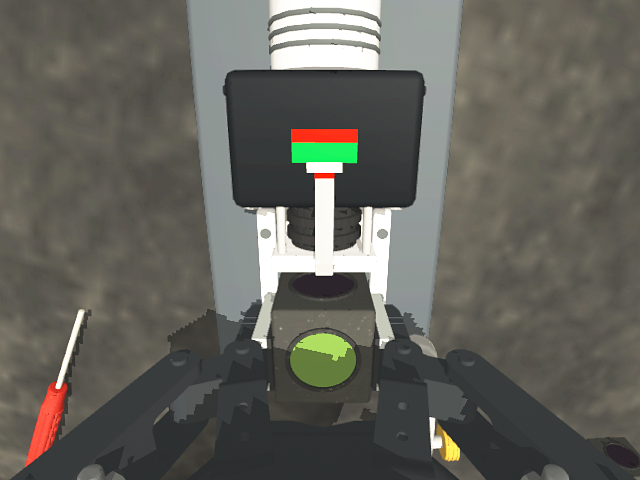

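```bash
sed -i "s/s\['width'\].round(1)/round(float(s['width']),1)/" chk.py; python3 chk.py w14
```

```text
14.95 [539.9  307.52 -11.59] w 35.4 rot [ 3.141e+00 -1.000e-03  2.660e-01]
force [-0.4 -0.7 -1. ] along port x,y -0.6 -0.6 tcp port -30.45 0.81
disc port -31.49 0.71
```

play_rows([
  [0, 0, 0.7],
  [0, 0, 1.4],
  [0, 0, 1.9],
  [0, 0, 1.9],
], turn=[0, 0, 0, 0], fingers=[0.2, 0.2, 0.2, 0.2])

```text
clock: 15.5
eef_pos: [540.1, 307.6, -13.2]
tool_rot: [3.142, -0.001, 0.266]
force: [0.3, -0.2, -1.2]
width: 35.2
```

```bash
python3 chk.py w15
```

```text
15.5 [540.06 307.56 -13.19] w 35.2 rot [ 3.142e+00 -1.000e-03  2.660e-01]
force [ 0.3 -0.2 -1.2] along port x,y 0.3 -0.3 tcp port -30.28 0.81
disc port -31.36 0.73
```

play_rows([
  [0, 0.5, 0.6],
  [0, 0.5, 1.2],
  [0, 0.5, 1.2],
], turn=[0, 0, 0], fingers=[0.2, 0.2, 0.2])

```text
clock: 15.92
eef_pos: [540.2, 307.3, -13.7]
tool_rot: [-3.142, -0.002, 0.266]
force: [-1.3, -0.5, 4.9]
width: 35.5
```

```bash
python3 chk.py w16; python3 - <<'E'
from h import *
im,d=vision.get_image('scene');cv2.imwrite('pics/s16.png',cv2.resize(im[190:280,180:300],(800,600),interpolation=cv2.INTER_CUBIC))
E
```

```text
15.925 [540.24 307.29 -13.68] w 35.5 rot [-3.142e+00 -2.000e-03  2.660e-01]
force [-1.3 -0.5  4.9] along port x,y -1.4 -0.2 tcp port -30.18 0.49
disc port -31.31 0.37
```

View pics/s16.png

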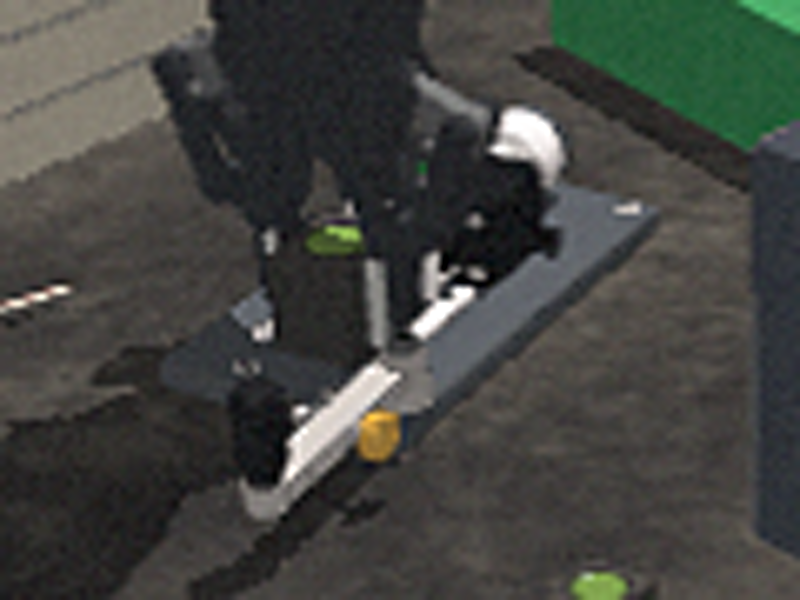

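The cube is standing on the plate (fz≈5 N at the predicted height), between the rails, with the lever clear. Pushing forward in small steps now.

play_rows([
  [2, 0, -0.5],
  [4, 0, -0.5],
  [6, 0, -0.5],
  [8, 0, -0.5],
  [9, 0, -0.5],
], turn=[0, 0, 0, 0, 0], fingers=[0.2, 0.2, 0.2, 0.2, 0.2])

```text
clock: 16.65
eef_pos: [549.0, 309.6, -13.3]
tool_rot: [-3.142, -0.001, 0.266]
force: [0.4, 0.5, -0.6]
width: 35.5
```

```bash
python3 chk.py w17
```

```text
16.65 [549.03 309.64 -13.3 ] w 35.5 rot [-3.142e+00 -1.000e-03  2.660e-01]
force [ 0.4  0.5 -0.6] along port x,y 0.5 0.4 tcp port -21.08 0.47
disc port -22.12 0.35
```

View pics/w17c.png

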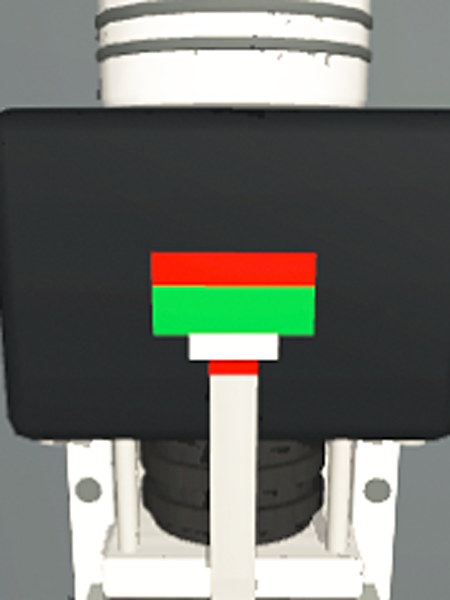

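play_rows([
  [1, 0, 0.2],
  [2, 0, 0.4],
  [3, 0, 0.4],
  [4, 0, 0.4],
  [5, 0, 0.4],
], turn=[0, 0, 0, 0, 0], fingers=[0.2, 0.2, 0.2, 0.2, 0.2])

```text
clock: 17.32
eef_pos: [552.0, 310.4, -13.6]
tool_rot: [3.141, 0.002, 0.266]
force: [-5.6, -2.5, 5.9]
width: 35.2
```

```bash
python3 chk.py w18
```

```text
17.325 [551.97 310.37 -13.62] w 35.2 rot [3.141e+00 2.000e-03 2.660e-01]
force [-5.6 -2.5  5.9] along port x,y -6.1 -1.0 tcp port -18.05 0.4
disc port -18.92 0.38
```

View pics/w18c.png

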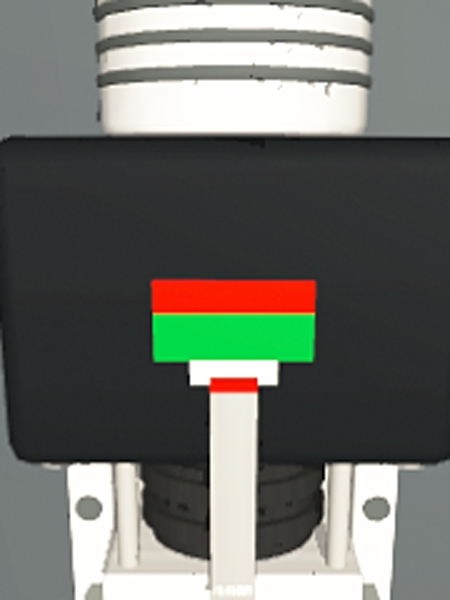

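Contact made: the tip moved about 0.9 mm at 6 N. I'll keep going in small increments.

play_rows([
  [2.5, 0, -0.2],
  [3, 0, -0.2],
  [4, 0, -0.2],
  [5, 0, -0.2],
  [5, 0, -0.2],
], turn=[0, 0, 0, 0, 0], fingers=[0.2, 0.2, 0.2, 0.2, 0.2])

```text
clock: 18.0
eef_pos: [553.7, 310.7, -13.5]
tool_rot: [3.14, 0.008, 0.267]
force: [-8.5, -2.3, 6.6]
width: 35.4
```

```bash
python3 chk.py w19
```

```text
18.0 [553.67 310.74 -13.53] w 35.4 rot [3.14  0.008 0.267]
force [-8.5 -2.3  6.6] along port x,y -8.8 0.0 tcp port -16.32 0.32
disc port -16.82 0.38
```

View pics/w19c.png

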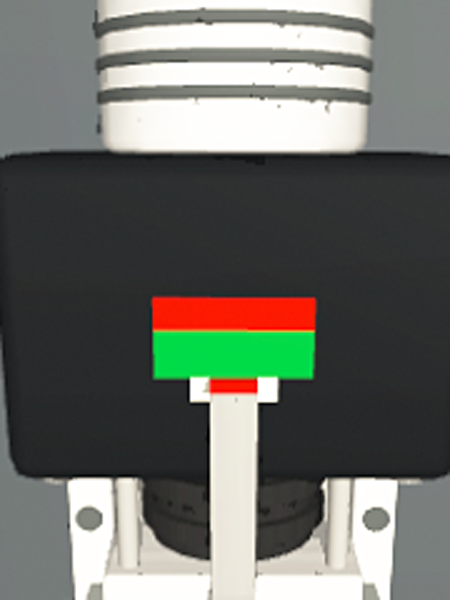

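play_rows([
  [4, 0, -0.4],
  [5, 0, -0.4],
  [6, 0, -0.4],
  [7, 0, -0.4],
  [7, 0, -0.4],
], turn=[0, 0, 0, 0, 0], fingers=[0.2, 0.2, 0.2, 0.2, 0.2])

```text
clock: 18.68
eef_pos: [555.6, 311.2, -13.4]
tool_rot: [3.138, 0.017, 0.267]
force: [-10.9, -3.0, 9.5]
width: 35.2
```

```bash
python3 chk.py w20
```

```text
18.675 [555.57 311.17 -13.39] w 35.2 rot [3.138 0.017 0.267]
force [-10.9  -3.    9.5] along port x,y -11.3 -0.0 tcp port -14.37 0.23
disc port -14.33 0.39
```

View pics/w20c.png

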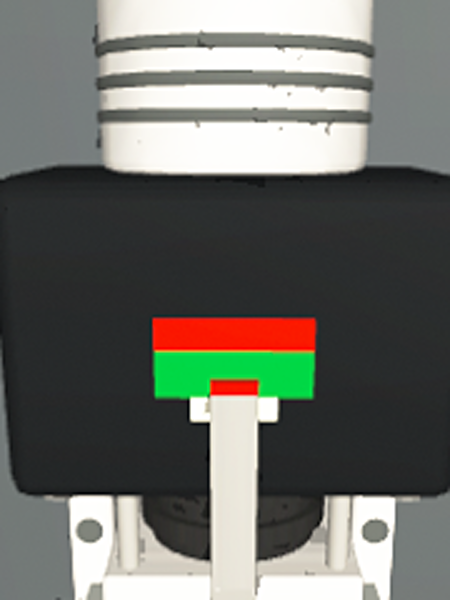

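Travel is about 5.1 mm at 11 N, including plate friction. One last small increment, then I'll check that it holds steady.

play_rows([
  [5.5, 0, -0.5],
  [6, 0, -0.5],
  [6, 0, -0.5],
  [6, 0, -0.5],
  [6, 0, -0.5],
], turn=[0, 0, 0, 0, 0], fingers=[0.2, 0.2, 0.2, 0.2, 0.2])

```text
clock: 19.35
eef_pos: [555.8, 311.1, -13.2]
tool_rot: [3.136, 0.027, 0.268]
force: [-12.4, -4.0, 9.8]
width: 35.6
```

```bash
python3 chk.py w21; for i in 1 2 3 4 5 6; do python3 chk.py w22$i|head -2; done
python3 - <<'E'
from h import *
im,d=vision.get_image('scene');cv2.imwrite('pics/s22.png',cv2.resize(im[190:280,180:300],(800,600),interpolation=cv2.INTER_CUBIC))
im,d=vision.get_image('top');cv2.imwrite('pics/t22.png',im)
E
```

```text
19.35 [555.81 311.1  -13.2 ] w 35.6 rot [3.136 0.027 0.268]
force [-12.4  -4.    9.8] along port x,y -13.0 -0.6 tcp port -14.15 0.1
disc port -13.4 0.4
19.4 [555.86 311.13 -13.18] w 35.5 rot [3.136 0.027 0.268]
force [-11.4  -4.    9.6] along port x,y -12.1 -0.8 tcp port -14.1 0.12
19.45 [555.83 311.11 -13.2 ] w 35.7 rot [3.136 0.027 0.268]
force [-12.2  -4.3  10.3] along port x,y -12.9 -1.0 tcp port -14.13 0.11
19.5 [555.85 311.1  -13.2 ] w 35.2 rot [3.136 0.027 0.268]
force [-12.4  -4.4  10.1] along port x,y -13.1 -1.0 tcp port -14.12 0.09
19.55 [555.82 311.06 -13.21] w 35.3 rot [3.135 0.027 0.268]
force [-11.4  -3.5  10.6] along port x,y -11.9 -0.4 tcp port -14.16 0.07
19.6 [555.85 311.07 -13.2 ] w 35.6 rot [3.135 0.027 0.268]
force [-12.2  -4.3   8.3] along port x,y -12.9 -1.0 tcp port -14.12 0.06
19.65 [555.85 311.08 -13.2 ] w 35.5 rot [3.136 0.027 0.268]
force [-12.1  -4.4   9.8] along port x,y -12.8 -1.0 tcp port -14.12 0.07
```

View pics/w226.png

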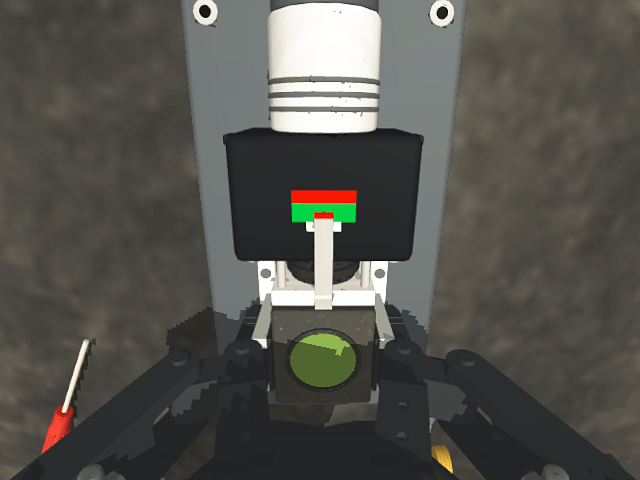

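View pics/s22.png

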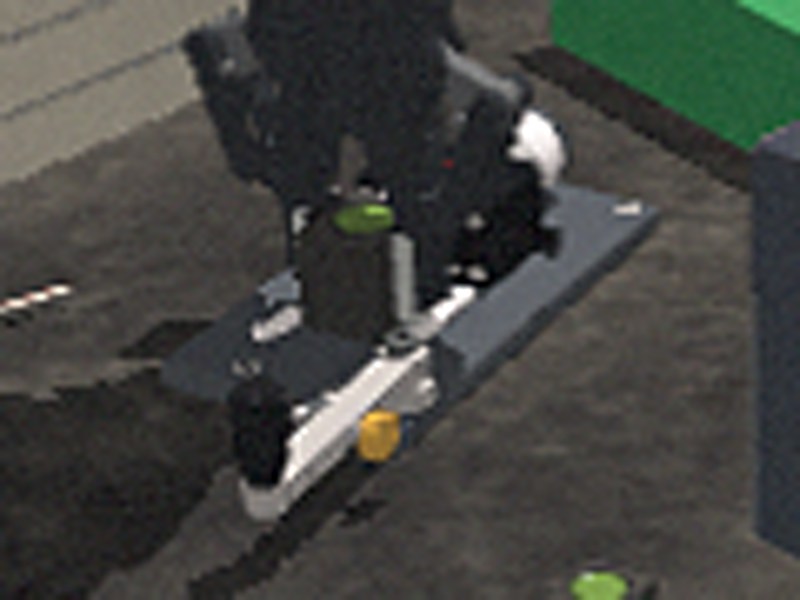

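View pics/w226c.png

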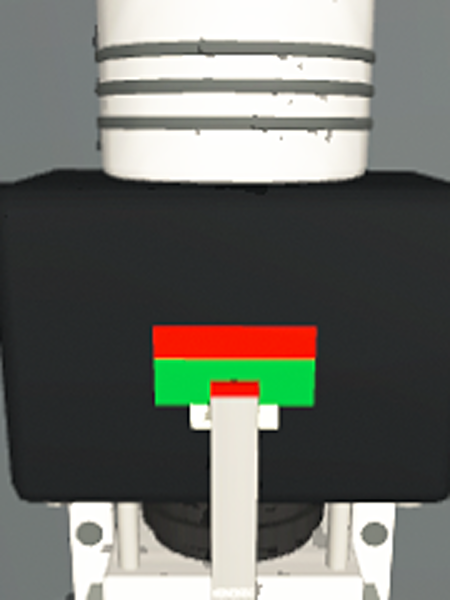

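The tip's front edge is 24 px of 48 into the green zone, so travel is about 6 mm. Pose and force are steady at 12–13 N, and the lever stands open and clear. Handing in.

```bash
python3 -c "
from h import *
print(ctrl.finish_job()); s=ctrl.read_state(); print(s['clock'],s['eef_pos'],s['force'],s['width'])"
```

```text
the job is handed in; nothing more can be done
None
the job is handed in; nothing more can be done
```

The job is handed in, with the gripper still holding the black filter cube against the seal plate. The lever is open at about 1.6 rad and nothing touches it, so you can swing it shut behind the cube.

**What I did**
- I swung the lever open by its knob and let go of it.
- I gripped the larger black cube across its 36 mm sides and lowered it between the guide rails, window towards the port.
- I then pushed it forward until the index tip was inside the green zone.

**Last checks**
- **Index:** the red tip is about half-way into the green zone, so the seal plate has travelled about 6 mm.
- **Push:** the wrist read a steady 12–13 N along the port. The spring should take about 9 N of that; I put the rest down to friction on the plate.
- **Steadiness:** the pose held to within about 0.1 mm over the last 0.3 s.
- **Cube:** it is on the plate and within about 0.4 mm of the guide's centre line. The tool leans about 0.03 rad from the push, so the cube may too, well under the limit.
- **Other things:** I kept clear of them, but took no separate measurement to confirm they stayed put.

**What failed or disagreed**
- **First knob grasp:** it closed on air just above the knob. The cameras showed the real fingertips about 33 mm behind the reported tool point, so I allowed for that from then on.
- **Cube window:** your text had it facing away and to the robot's right, but the pictures showed it facing left and the far and right sides plain. I went by the pictures.

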